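Assemble the tiered gauge stand and close its cover

TASK

Assemble the tiered stand: lower the plain tray with the wide corner holes gently over the four posts to the bottom tier, then lower the tray with the rails just as gently over the posts to the upper tier, the open end of its rails towards the stand's loading ledge. Then push the cover sheet that lies on the ledge across into the rails until it is fully home. Leave the mug, the plug gauge and the torch undisturbed.

Things in the scene. Friction and masses are not known exactly. Their poses are not given: they have to be found in the camera images.
- stand: Fixed steel stand, origin under its base (10 mm thick, 150 mm in x), midway between four posts at x = +-60, y = +-70 mm. Each post: a 26 mm thick collar up to z = 30 mm (the lower tray's underside rests on it), a 14 mm shaft up to z = 95 mm (the upper tray rests on this step), a 7 mm pin with tapered tip up to z = 130 mm. Its y axis points to its loading ledge.
- pin_tips (a point): Point midway between the four pin tips, at their height (130 mm above the stand's underside).
- ledge (a point): Centre of the loading ledge's top: a fixed flat shelf on legs on the stand's +y side, 145 mm above the stand's underside, from stand y = +93 to +203 mm, 100 mm wide in x, with side guides 87 mm apart inside that rise 12 mm above it.
- lower_tray: Loose plain tray, 0.28 to 0.54 kg, origin at the centre of its underside. Plate 150 (x) x 170 (y) x 4 mm, 18 mm holes at x = +-60, y = +-70 mm. Low rim to z = 24 mm at x = +-49, y = +-54 mm. Central handle bar along y: 10 mm thick in x, 96 mm long, z = 28 to 44 mm, open below. Either way round will do.
- upper_tray: Loose tray with rails, 0.28 to 0.54 kg, origin at the centre of its underside. Plate 136 (x) x 156 (y) x 4 mm, 11 mm holes at x = +-60, y = +-70 mm. Starts with its open rail end (+y) towards the robot's left, within 0.2 rad; that end must face the stand's ledge (+y of the stand).
- upper_handle (a point): Middle of the top of the upper tray's central handle bar, 44 mm above the tray's underside. Bar along the tray's y: 10 mm thick in x, 96 mm long, 16 mm high, open below; the rails leave 35 mm free on either side of its middle.
- rail_mouth (a point): Point on the upper tray: middle of the rails' open mouth (tray y = +74, z = 48 mm). The two rails run along y to a stop at y = -50 mm: side walls 94 mm apart, 52 mm high; ledges with tops at z = 48 mm, 70 mm apart. Only near the ends (y = -53 to -39 and +50 to +74 mm) do lips, z = 58 to 61 mm, 74 mm apart, cover them.
- sheet: Loose aluminium cover sheet, 0.13 to 0.25 kg, 84 (x) x 124 (y) x 4 mm, origin at the centre of its underside; narrowed nose at its -y end. Starts on the ledge, nose to the posts. A flange at its +y end stands up to z = 24 mm. Home: nose at the stop, flange flush with the rail mouth, origin at y = +12, z = 48 mm of the upper tray.
- flange (a point): Middle of the outer face of the sheet's upstanding flange (72 mm wide, 3 mm thick), 14 mm above the sheet's underside, at its y = +62 mm. Push here towards the sheet's -y. It slides with 1 to 2 N from the ledge down a 2 mm step, over a 19 mm gap, into the seated tray's rails.
- mug: White dotted mug standing on the bench, 82 mm across, 91 mm high; bystander. Origin: centre of its underside.
- plug_gauge3: Plug gauge lying on the bench, 123 mm long; bystander. Origin under its middle.
- torch: Black torch lying on the bench, 118 mm long; bystander. Origin under its middle.
There are look-alikes about, which are no part of the job. Of the things that look like the sheet, the larger one is meant.

How it is judged:
On the way, in this order (a step that is already met when the one before it is completed fails the run):
1. the plain wide-holed tray sits on the bottom tier, over all four posts (z of lower_tray in the frame of stand between 0.027 and 0.033 m and horizontal distance between lower_tray and stand below 0.004 m and angle between the y axis of lower_tray and the y axis of stand, either way round below 0.05 rad and angle between lower_tray's own z axis and vertical below 0.03 rad), for 0.2 s.
2. the railed tray sits on the upper tier, rail mouth towards the ledge (z of upper_tray in the frame of stand between 0.092 and 0.098 m and horizontal distance between upper_tray and stand below 0.004 m and angle between the y axis of upper_tray and the y axis of stand, either way round below 0.05 rad and angle between upper_tray's own z axis and vertical below 0.03 rad and y of rail_mouth in the frame of stand above 0.05 m), for 0.2 s.
3. the sheet is fully home in the rails (y of sheet in the frame of upper_tray between 0.007 and 0.017 m and z of sheet in the frame of upper_tray between 0.045 and 0.051 m and x of sheet in the frame of upper_tray between -0.008 and 0.008 m), for 0.2 s.
At the end, for the whole second after the job is handed in: Plain tray on the collars (30 mm up), railed tray on the shaft steps (95 mm up), each +-3 mm, level, within 4 mm of the posts' centre, rail mouth to the ledge; the sheet lies on the rail ledges (+-3 mm), within 5 mm of fully home; all at rest (all of step 1 and all of step 2 and all of step 3 and linear speed of each of sheet, upper_tray, lower_tray below 0.01 m/s); the robot touches nothing.
It fails at once if a tray is dropped onto the posts (faster than 0.5 m/s there) ((linear speed of lower_tray above 0.5 m/s and horizontal distance between lower_tray and stand below 0.02 m and z of lower_tray in the frame of stand below 0.14 m) or (linear speed of upper_tray above 0.5 m/s and horizontal distance between upper_tray and stand below 0.02 m and z of upper_tray in the frame of stand below 0.14 m)).
It fails at once if the sheet falls off the ledge or out of the rails (height (world z) of sheet below 0.12 m).
It fails at once if the mug, plug gauge or torch is moved more than 25 mm (distance of any of mug, plug_gauge3, torch from where it was at the start of the episode above 0.025 m).
It also fails if it takes over 66 s, if anything falls off the work surface, if the arm or the gripper's body presses on something with over 40 N, if the wrist force passes 120 N, or if a joint passes its speed limit or range.

ROBOT

A 6-joint arm with a two-finger parallel gripper is mounted at the origin on a cart in front of the work surface, level with it; the furniture and walls round the work are solid. World frame = base frame: x ahead of the robot, y to its left, z up, the work surface at z = 0. Lengths are in m, angles in rad, forces in N, time in s.
With the tool pointing down it reaches from about 0.25 to 0.725 m from the base axis. Payload 9.7 kg.
Tool frame: the origin (TCP) lies between the finger pads; the fingertips stand 22 mm ahead of it and the grasp point (between the pads) lies 3 mm ahead of it; x points along the fingers, y is the direction in which the jaws open and shut, and the axes are right-handed (so a half turn about x gives the same grasp; the last joint's range is limited). The gripper opens to 85 mm and grips with 20 to 120 N. Pads are 22 mm wide; open, the fingers measure 114 mm over their backs; the gripper's body (76 mm by 85 mm) begins 54 mm behind the grasp point. The pads swing forward as they close: fully open they stand 13 mm farther back than shut.
Start: joints at [1.188, 0.087, 0.176, 1.66, 0, 1.571], TCP at [0.205, 0.51, 0.215] pointing down, gripper open.
Joint ranges: [-3.13, 3.13], [-0.85, 1.81], [-1.15, 1.24], [-2.2, 2.28], [-1.44, 1.52], [-3.14, 3.14]. Speed limits (rad/s): [2.22, 2.22, 2.57, 3.14, 3.14, 3.14].

INTERFACE

Orientations are given as [roll, pitch, yaw] about the fixed x, y, z axes, in that order (R = Rz(yaw) Ry(pitch) Rx(roll)).
In Python, from plant import get_obs, capture, finish_job gives the robot as it stands.
- The arm moves only by the tool step_arm, never from a script. Its argument "moves" is one flat list of numbers, 5 for each row, row after row: the closure in counts, from 0 (fully open) to 255 (shut), then the shift along the tool's x, y, z in cm, then the turn about the tool's x in degrees. A call has 1 to 12 rows; each row is the pose to reach, as a shift and turn from the pose measured when the call began, along the tool's axes at that moment; what a row does not reach only later rows make up. A row lasts 1/12 s, in which the tool goes at most 41.7 mm and 7.16 degrees, less where a joint would pass 70% of its speed; a pose out of reach is approached as far as the arm can. A call with a gripper value outside its range is refused whole. The fingers move at their own pace and stop on an object; the grip force is fixed at half the most. Time passes only in rows, so rows that repeat a pose let the fingers close. It gives the time, the measured TCP pose, the force and the opening at its end, in the units of the state.
- get_obs(): the state, without advancing time (a new reading comes with each control period).
- capture(name): name is "side" or "top" or "wrist"; returns a dict with "image" (400x640x3 uint8, red, green, blue), "vfov" (degrees; the focal length in pixels is half the picture's height over the tangent of half this angle, whatever the lens; pixels are square), "cx", "cy" (the principal point, pixels), "pose" (4x4, takes a point from camera to world coordinates); the wrist camera has in their place "T_tool_cam" (4x4, takes a point from camera to tool coordinates, whose origin is the TCP and whose axes are the tool frame's). Camera axes: x right, y up, looking along -z (the intrinsics and any distortion apply to the point x, -y, -z); pixel columns grow to the right and rows downward; lengths in m; the calibration is good to about 2 mm. A picture is of the moment at which its call begins: read the wrist's pose just before it. There is no depth.
- finish_job(): hands the job in, once; it reports no verdict.
The state is a dict: "clock": time; "qpos": joint angles; "joint_vel": joint speeds; "joint_efforts": joint torques, N m; "tcp_pos": TCP position; "tool_rot": TCP orientation; "contact_force": force on the tool from outside, world axes, zero at the start; "moment": the same for the moment, N m; "opening": finger opening in m.
Only numpy, scipy, OpenCV 4.12 (cv2) and the standard library are available. Lean on these libraries where they do the work, as an engineer would, in place of code of your own. Each camera call takes 0.05 s, during which the arm holds its last target. There are 200 camera calls.

## Working session

There is one attempt and no reset: what is moved stays moved. The work goes in short steps, Python scripts to look and compute and a tool call to move; the robot and the scene stay as the last step left them, time stands still between calls to the robot, and variables do not carry over. Pictures are saved under pics/ and viewed, about 8 in all and at most 12, crops included, and the job is handed in when it is done.

Besides the shell and the picture viewer there is one more tool, called after "Emit:" in YAML: its name, and indented under it one key for each argument. step_arm: Moves the arm, as the interface text tells. Its arguments: {"type":"object","properties":{"moves":{"type":"array"}},"required":["moves"]}

```bash
mkdir -p pics
python3 - <<'E'
from plant import get_obs,capture
import cv2,numpy as np,pickle
o=get_obs();print(o)
for n in("top","side","wrist"):
    c=capture(n);pickle.dump(c,open(f"pics/{n}0.pkl","wb"));cv2.imwrite(f"pics/{n}0.png",c["image"][:,:,::-1])
    print(n,{k:v for k,v in c.items() if k!="image"})
E
```

```text
{'clock': 0.0, 'qpos': array([ 1.18799319e+00,  8.74734165e-02,  1.75146702e-01,  1.65981836e+00,
       -2.16258966e-05,  1.57079677e+00]), 'joint_vel': array([-6.00208672e-04, -2.36109005e-04, -6.27785016e-05, -2.19185792e-04,
        1.57441751e-03,  2.22151510e-03]), 'joint_efforts': array([ 2.53827209e-03, -5.20384812e+01,  4.64802468e+01,  1.62446348e-02,
        8.75194360e-05,  7.17469050e-06]), 'tcp_pos': array([0.20534853, 0.50995403, 0.21448221]), 'tool_rot': array([-1.55476326,  1.5694474 , -1.93756682]), 'contact_force': array([0.42739783, 0.52599429, 0.07002229]), 'moment': array([ 0.02284763, -0.04140089, -0.01621509]), 'opening': 0.08544890128573521}
top {'vfov': 45.98642492968435, 'cx': 327.9799559776222, 'cy': 198.14876744444496, 'pose': array([[ 0.00427251,  0.9767175 , -0.214487  ,  0.27936445],
       [-0.99998923,  0.00378382, -0.00268892, -0.01143888],
       [-0.00181473,  0.21449617,  0.97672314,  1.41143596],
       [ 0.        ,  0.        ,  0.        ,  1.        ]])}
side {'vfov': 55.064529180084115, 'cx': 312.4691952415316, 'cy': 197.03899352287038, 'pose': array([[ 0.90392143,  0.18773224, -0.384295  ,  0.06997737],
       [-0.42769541,  0.40019806, -0.81050487, -1.06431242],
       [ 0.00163622,  0.89699393,  0.44203982,  0.6909325 ],
       [ 0.        ,  0.        ,  0.        ,  1.        ]])}
wrist {'vfov': 68.2064170169524, 'cx': 317.89596860417566, 'cy': 198.5727503283575, 'T_tool_cam': array([[-6.43572825e-04,  3.04335883e-01, -9.52564568e-01,
        -1.58451379e-01],
       [ 9.99999622e-01,  7.52667828e-04, -4.35150296e-04,
         3.96017936e-05],
       [ 5.84532855e-04, -9.52564488e-01, -3.04336253e-01,
        -7.67336510e-02],
       [ 0.00000000e+00,  0.00000000e+00,  0.00000000e+00,
         1.00000000e+00]])}
```

View pics/top0.png

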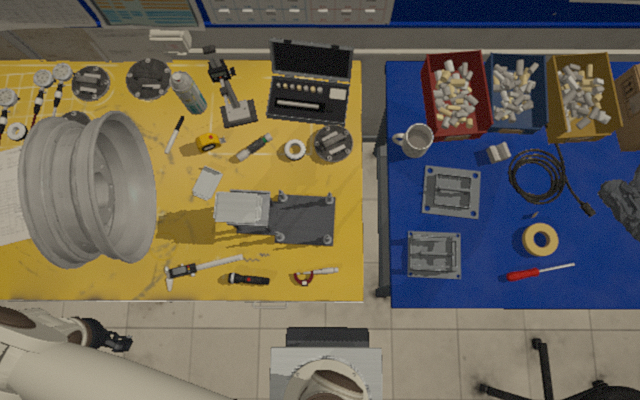

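View pics/side0.png

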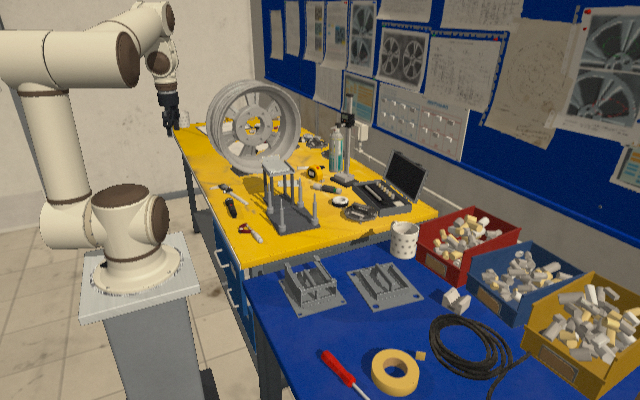

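Top view: stand at (303,218), ledge with sheet at (242,207), low-rim tray at (450,190), railed tray at (434,255), mug at (415,140), torch at (248,279). Side view agrees: the tray nearest the robot has the tall rails. Next I'll enlarge for detail.

```bash
cat > h.py <<'E'
import numpy as np,cv2,pickle
from plant import get_obs,capture
from scipy.spatial.transform import Rotation as R
def pose_tool(o):
    T=np.eye(4);T[:3,:3]=R.from_euler('xyz',o['tool_rot']).as_matrix();T[:3,3]=o['tcp_pos'];return T
def snap(n,fn):
    o=get_obs();c=capture(n);c['obs']=o
    if n=='wrist':c['pose']=pose_tool(o)@c['T_tool_cam']
    pickle.dump(c,open(f'pics/{fn}.pkl','wb'));cv2.imwrite(f'pics/{fn}.png',c['image'][:,:,::-1]);return c
def load(fn):return pickle.load(open(f'pics/{fn}.pkl','rb'))
def ray(c,u,v):
    f=200/np.tan(np.radians(c['vfov']/2))
    d=c['pose'][:3,:3]@np.array([(u-c['cx'])/f,-(v-c['cy'])/f,-1]);return c['pose'][:3,3],d
def onz(c,u,v,z):
    p,d=ray(c,u,v);return p+d*(z-p[2])/d[2]
def proj(c,P):
    f=200/np.tan(np.radians(c['vfov']/2));q=c['pose'][:3,:3].T@(np.array(P)-c['pose'][:3,3])
    return np.array([c['cx']+f*q[0]/-q[2],c['cy']-f*q[1]/-q[2]])
E
python3 - <<'E'
from h import *
t=cv2.imread('pics/top0.png');s=cv2.imread('pics/side0.png')
a=cv2.resize(t[160:280,200:360],None,fx=2.5,fy=2.5,interpolation=cv2.INTER_CUBIC)
b=cv2.resize(t[160:280,390:550],None,fx=2.5,fy=2.5,interpolation=cv2.INTER_CUBIC)
d=cv2.resize(s[150:270,200:360],None,fx=2.5,fy=2.5,interpolation=cv2.INTER_CUBIC)
e=cv2.resize(s[220:340,270:430],None,fx=2.5,fy=2.5,interpolation=cv2.INTER_CUBIC)
cv2.imwrite('pics/z.png',np.vstack([np.hstack([a,b]),np.hstack([d,e])]))
c=load('top0') if 0 else pickle.load(open('pics/top0.pkl','rb'))
for nm,u,v,z in [('stand',303,218,.01),('low',450,190,.01),('up',434,255,.01),('ledge',242,207,.145),('torch',248,279,.01),('mug',415,140,.05)]:
    print(nm,onz(c,u,v,z).round(3))
E
```

```text
stand [0.526 0.068 0.01 ]
low [ 0.614 -0.38   0.01 ]
up [ 0.416 -0.323  0.01 ]
ledge [0.532 0.228 0.145]
torch [0.343 0.226 0.01 ]
mug [ 0.76  -0.271  0.05 ]
```

View pics/z.png

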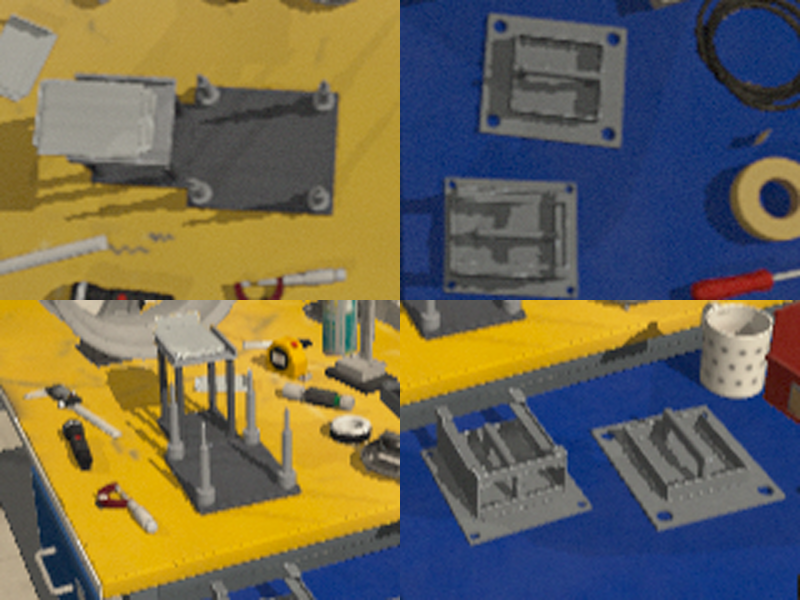

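Zoom: the tray at top-right (centre ≈(553,80) in the zoom) has wide corner holes and a low rim; the other (510,237) has rails with the mouth to the left (+y). The large sheet is on the ledge with its flange at the far left. Now plan the first move to between the trays.

```bash
cat >> h.py <<'E'
def plan(target,yaw=None):
    """target: TCP world position; yaw: world angle of tool y axis (mod pi). prints cm shift in tool axes and turn deg"""
    o=get_obs();T=pose_tool(o);d=T[:3,:3].T@(np.array(target)-T[:3,3])*100
    y=T[:3,1];a=np.arctan2(y[1],y[0]);s=''
    if yaw is not None:
        t=np.degrees((yaw-a+np.pi/2)%np.pi-np.pi/2)
        s=f' turn(about tool x, down) {-t:.2f}'
    print('t',round(o['clock'],2),'tcp',o['tcp_pos'].round(4),'q',o['qpos'].round(2),'yaw_y',round(a,4),'tilt',np.degrees(np.arccos(-T[2,0])).round(2),'F',o['contact_force'].round(1),'op',round(o['opening'],4));print('shift cm',d.round(2),s)
E
python3 - <<'E'
from h import *
T=pose_tool(get_obs());print(T.round(3))
plan([.50,-.33,.26],0)
E
```

```text
[[-0.     0.374  0.928  0.205]
 [-0.001  0.928 -0.374  0.51 ]
 [-1.    -0.001  0.     0.215]
 [ 0.     0.     0.     1.   ]]
t 0.15 tcp [0.2054 0.51   0.2147] q [ 1.19  0.09  0.18  1.66 -0.    1.57] yaw_y 1.188 tilt 0.06 F [-0.2  0.3  0.4] op 0.0856
shift cm [ -4.46 -66.92  58.71]  turn(about tool x, down) 68.07
```

Emit:
step_arm:
  moves: [0, -4.5, 0, 0, 0, 0, -4.5, -66.9, 58.7, 68, 0, -4.5, -66.9, 58.7, 68, 0, -4.5, -66.9, 58.7, 68, 0, -4.5, -66.9, 58.7, 68, 0, -4.5, -66.9, 58.7, 68, 0, -4.5, -66.9, 58.7, 68, 0, -4.5, -66.9, 58.7, 68, 0, -4.5, -66.9, 58.7, 68, 0, -4.5, -66.9, 58.7, 68, 0, -4.5, -66.9, 58.7, 68, 0, -4.5, -66.9, 58.7, 68]

```text
clock: 1.15
tcp_pos: [0.357, 0.0756, 0.2587]
tool_rot: [0.314, 1.57, -1.26]
contact_force: [0.5, -0.2, -1.3]
opening: 0.0856
```

Run:
```python
from h import *
plan([.50,-.33,.26],0)
```

```text
t 1.15 tcp [0.357  0.0756 0.2587] q [ 0.21 -0.33 -0.11  1.79 -0.    1.78] yaw_y -0.0028 tilt 0.04 F [ 0.5 -0.2 -1.3] op 0.0856
shift cm [-0.09 14.41 40.52]  turn(about tool x, down) -0.16
```

Run:
```python
from h import *
snap('wrist','w_stand')
```

Emit:
step_arm:
  moves: [0, 0, 14.4, 40.5, 0, 0, 0, 14.4, 40.5, 0, 0, 0, 14.4, 40.5, 0, 0, 0, 14.4, 40.5, 0, 0, 0, 14.4, 40.5, 0, 0, 0, 14.4, 40.5, 0, 0, 0, 14.4, 40.5, 0, 0, 0, 14.4, 40.5, 0, 0, 0, 14.4, 40.5, 0, 0, 0, 14.4, 40.5, 0, 0, 0, 14.4, 40.5, 0, 0, 0, 14.4, 40.5, 0]

```text
clock: 2.2
tcp_pos: [0.5009, -0.3405, 0.2574]
tool_rot: [-0.664, 1.568, -2.244]
contact_force: [0.4, -0.8, -0.0]
opening: 0.0857
```

Run:
```python
from h import *
snap('wrist','w_trays');plan([.50,-.33,.26],0)
a=cv2.imread('pics/w_stand.png');b=cv2.imread('pics/w_trays.png')
cv2.imwrite('pics/z2.png',np.vstack([a[:,240:],b[:,:]][1:]))
g=np.vstack([cv2.resize(b,(480,300)),cv2.resize(a,(480,300))]);cv2.imwrite('pics/z2.png',g)
```

```text
t 2.25 tcp [ 0.5004 -0.3385  0.2581] q [-0.59  0.25  0.44  1.77 -0.    0.99] yaw_y -0.0089 tilt 0.15 F [-0.1  0.6  0.9] op 0.0854
shift cm [-0.19 -0.05 -0.85]  turn(about tool x, down) -0.51
```

View pics/z2.png

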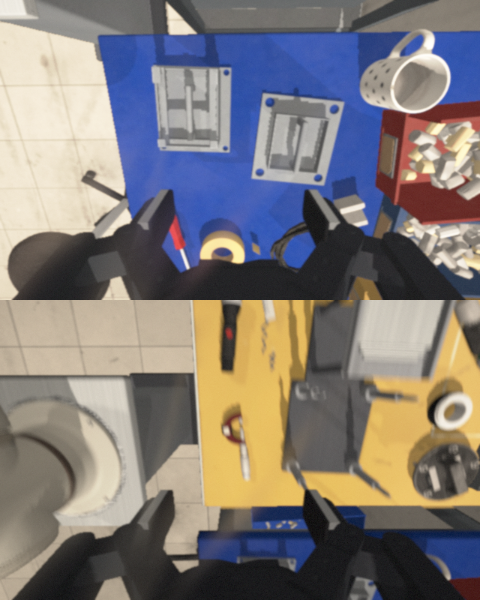

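Top half (wrist over trays; scale 1.333): lower tray centred ≈(298,139) with four blue holes visible, railed tray ≈(192,110), mug (405,80). Bottom half: stand with four posts at ≈(300,390),(367,393),(292,465),(357,465).

```bash
cat >> h.py <<'E'
def holes(c,box,z,amin=15,amax=400):
    im=c['image'];x0,y0,x1,y1=box;hsv=cv2.cvtColor(im,cv2.COLOR_RGB2HSV)
    m=((hsv[...,1]>110)&(hsv[...,0]>100)&(hsv[...,0]<130)).astype(np.uint8)[y0:y1,x0:x1]
    n,l,st,ce=cv2.connectedComponentsWithStats(m,connectivity=4);out=[]
    for i in range(1,n):
        if amin<st[i,4]<amax: out.append((ce[i]+[x0,y0],st[i,4],onz(c,*(ce[i]+[x0,y0]),z)))
    return out
E
python3 - <<'E'
from h import *
c=load('w_trays')
for b in [(325,110,470,255),(195,80,320,210)]:
    print(b)
    for p,a,P in holes(c,b,.002,8,600):print(p.round(1),a,P[:2].round(4))
c=c['image'][:,:,::-1]
t=cv2.resize(c[75:260,190:475],None,fx=2.8,fy=2.8,interpolation=cv2.INTER_CUBIC)
cv2.imwrite('pics/z3.png',t)
E
```

```text
(325, 110, 470, 255)
[359.5 135.9] 93 [ 0.5593 -0.3055]
[445.2 144.9] 83 [ 0.6788 -0.3189]
[346. 229.] 55 [ 0.5434 -0.4445]
[423.6 236.6] 56 [ 0.6626 -0.4582]
(195, 80, 320, 210)
[301.5  96. ] 30 [ 0.4809 -0.2527]
[300.3 197.1] 16 [ 0.4753 -0.393 ]
```

View pics/z3.png

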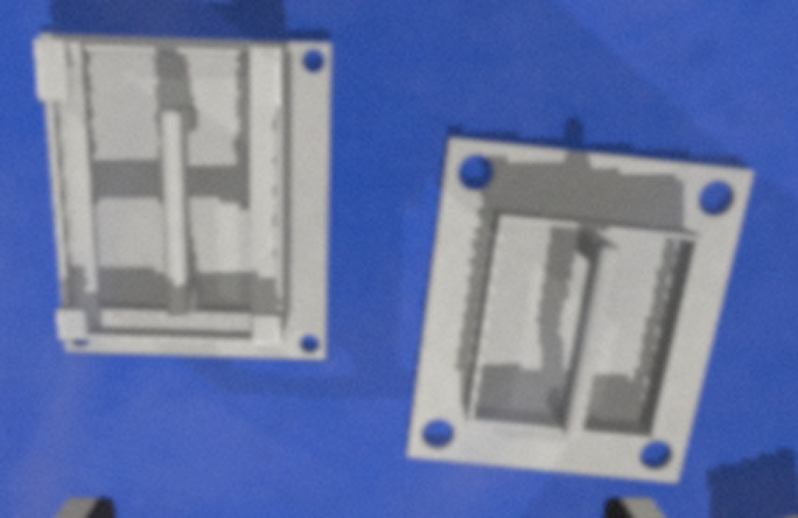

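Run:
```python
from h import *
plan([.611,-.382,.10],-.112);plan([.611,-.382,.039],-.112)
```

```text
t 2.25 tcp [ 0.5004 -0.3385  0.2581] q [-0.59  0.25  0.44  1.77 -0.    0.99] yaw_y -0.0089 tilt 0.15 F [-0.1  0.6  0.9] op 0.0854
shift cm [15.8  11.12  4.22]  turn(about tool x, down) 5.91
t 2.25 tcp [ 0.5004 -0.3385  0.2581] q [-0.59  0.25  0.44  1.77 -0.    0.99] yaw_y -0.0089 tilt 0.15 F [-0.1  0.6  0.9] op 0.0854
shift cm [21.9  11.13  4.21]  turn(about tool x, down) 5.91
```

Emit:
step_arm:
  moves: [165, 2, 11.1, 4.2, 5.9, 165, 4, 11.1, 4.2, 5.9, 165, 4, 11.1, 4.2, 5.9, 165, 8, 11.1, 4.2, 5.9, 165, 12, 11.1, 4.2, 5.9, 165, 15.8, 11.1, 4.2, 5.9, 165, 15.8, 11.1, 4.2, 5.9, 165, 15.8, 11.1, 4.2, 5.9]

```text
clock: 2.92
tcp_pos: [0.6095, -0.38, 0.0987]
tool_rot: [-1.565, 1.565, 3.037]
contact_force: [-0.2, 0.2, 1.5]
opening: 0.0304
```

Run:
```python
from h import *
plan([.611,-.382,.039],-.112)
c=snap('wrist','w3')
for p,a,P in holes(c,(0,0,640,400),.002,40,900):print(p.round(1),a,P[:2].round(4))
```

```text
t 2.92 tcp [ 0.6095 -0.38    0.0987] q [-0.56  0.5   0.46  1.54 -0.    1.13] yaw_y -0.111 tilt 0.33 F [-0.2  0.2  1.5] op 0.0304
shift cm [5.97 0.2  0.18]  turn(about tool x, down) 0.06
[137.8  59.6] 85 [ 0.4811 -0.2535]
[247.6 116.8] 292 [ 0.5595 -0.3062]
[392.  117.3] 292 [ 0.679  -0.3199]
[ 32.5 227.6] 53 [ 0.3398 -0.3827]
[253.8 264.2] 56 [ 0.5401 -0.4438]
[383.3 265.6] 89 [ 0.6655 -0.4589]
[186.1 342.8] 136 [ 0.4506 -0.53  ]
[219.5 367.1] 494 [ 0.4793 -0.5668]
[436.6 390.2] 70 [ 0.7187 -0.6263]
```

Emit:
step_arm:
  moves: [165, 3, 0.2, 0.2, 0, 165, 6, 0.2, 0.2, 0, 165, 6, 0.2, 0.2, 0, 255, 6, 0.2, 0.2, 0, 255, 6, 0.2, 0.2, 0, 255, 6, 0.2, 0.2, 0, 255, 6, 0.2, 0.2, 0, 255, 5, 0.2, 0.2, 0, 255, 3, 0.2, 0.2, 0, 255, 0, 0.2, 0.2, 0]

```text
clock: 3.8
tcp_pos: [0.6117, -0.3827, 0.1016]
tool_rot: [-1.309, 1.567, -2.991]
contact_force: [-0.4, -0.3, 0.2]
opening: -0.0004
```

Run:
```python
from h import *
plan([.55,-.17,.26],-.05)
```

```text
t 3.8 tcp [ 0.6117 -0.3827  0.1016] q [-0.56  0.5   0.47  1.54 -0.    1.12] yaw_y -0.1112 tilt 0.22 F [-0.4 -0.3  0.2] op -0.0004
shift cm [-15.83  -8.55 -20.44]  turn(about tool x, down) -3.51
```

The fingers shut on nothing, so check before retrying.

Run:
```python
from h import *
c=snap('wrist','w4')
for p,a,P in holes(c,(150,50,500,300),.002,40,900):print(p.round(1),a,P[:2].round(4))
```

```text
[243.9 113.3] 291 [ 0.5585 -0.3059]
[388.5 113.7] 289 [ 0.6792 -0.3197]
[254.3 263. ] 125 [ 0.5422 -0.4468]
[377.9 263.6] 132 [ 0.6632 -0.4609]
```

View pics/w4.png

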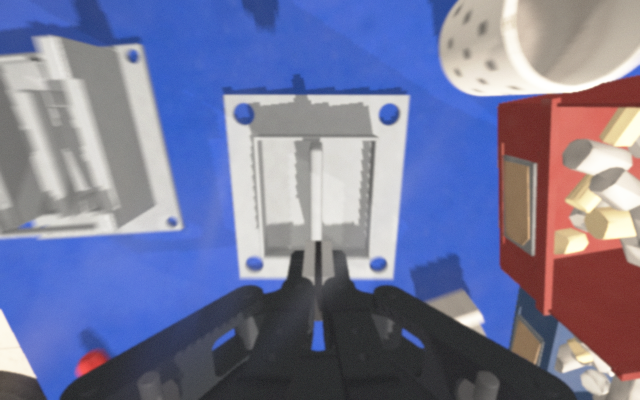

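Emit:
step_arm:
  moves: [165, 0, 0, 0, 0, 165, 0, 0, 0, 0, 165, 3, 0, 0, 0, 165, 6.3, 0, 0, 0, 165, 6.3, 0, 0, 0, 165, 6.3, 0, 0, 0]

```text
clock: 4.35
tcp_pos: [0.6125, -0.3834, 0.0453]
tool_rot: [0.168, 1.568, -1.514]
contact_force: [-1.1, 0.5, -0.5]
opening: 0.0305
```

The tray is undisturbed, centred beneath the fingers (handle at (317,190)). The fingers were simply too slow before the lift. Closing with more time.

Emit:
step_arm:
  moves: [165, 0.6, 0, 0, 0, 165, 0.6, 0, 0, 0, 255, 0.6, 0, 0, 0, 255, 0.6, 0, 0, 0, 255, 0.6, 0, 0, 0, 255, 0.6, 0, 0, 0, 255, 0.6, 0, 0, 0, 255, 0.6, 0, 0, 0, 255, 0.6, 0, 0, 0]

```text
clock: 5.1
tcp_pos: [0.6125, -0.3834, 0.0394]
tool_rot: [0.183, 1.568, -1.499]
contact_force: [-0.2, 0.3, 0.2]
opening: -0.0
```

Run:
```python
from h import *
plan([.611,-.382,.039],-.112)
w=snap('wrist','w5');s=snap('side','s5')
a=cv2.resize(w['image'][60:320,180:460],(560,520))[:,:,::-1]
b=cv2.resize(s['image'][220:320,310:430],None,fx=2,fy=5.2)[:,:,::-1]
cv2.imwrite('pics/z5.png',np.hstack([a,b]))
```

```text
t 5.1 tcp [ 0.6125 -0.3834  0.0394] q [-0.56  0.51  0.35  1.42 -0.    1.12] yaw_y -0.1112 tilt 0.18 F [-0.2  0.3  0.2] op -0.0
shift cm [ 0.04 -0.16 -0.12]  turn(about tool x, down) 0.05
```

View pics/z5.png

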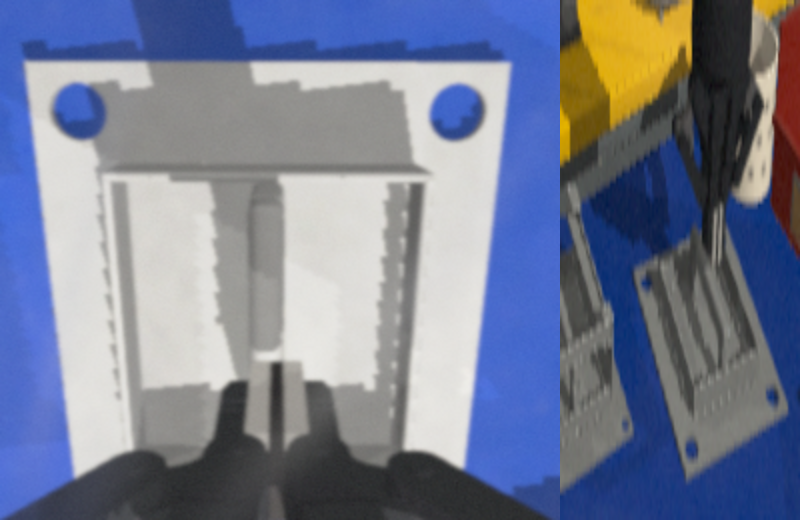

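Run:
```python
from h import *
w=load('w5');T=pose_tool(w['obs'])
for n,x in [('tcp',0),('grasp',.003),('tip',.022)]:
    u=proj(w,(T@[x,0,0,1])[:3]);print(n,u.round(1),'crop',((u-[180,60])*2).round())
yw=-.112;ey=np.array([-np.sin(yw),np.cos(yw),0])
for t in (.048,0,-.048):
    P=np.array([.611,-.382,.044])+t*ey;u=proj(w,P);print('handle',t,((u-[180,60])*2).round())
for p,a,P in holes(w,(180,60,460,320),.002,40,900):print(p.round(1),a,P[:2].round(4))
s=load('s5');print('side',[proj(s,P).round(1) for P in ((.6125,-.3834,.017),(.611,-.382,.044),(.611+.0054,-.334,.044),(.611-.0054,-.43,.044))])
```

```text
tcp [316.1 242.3] crop [272. 365.]
grasp [316.1 240. ] crop [272. 360.]
tip [316.3 227.5] crop [273. 335.]
handle 0.048 [266. 202.]
handle 0 [266. 368.]
handle -0.048 [267. 507.]
[219.5 115.1] 519 [ 0.5592 -0.306 ]
[407.6 115.4] 517 [ 0.6784 -0.3196]
side [array([384.3, 280.5]), array([384.4, 272.4]), array([376.1, 262.4]), array([393.3, 283.2])]
```

Both cameras put the real fingertips at about TCP height, not 22 mm ahead of it; the fingers closed just above the handle. Descend 23 mm further, carefully, reading the force.

Emit:
step_arm:
  moves: [165, -1, -0.1, -0.1, 0, 165, -1, -0.1, -0.1, 0, 165, -1, -0.1, -0.1, 0, 165, -1, -0.1, -0.1, 0, 165, 0, -0.1, -0.1, 0, 165, 0.8, -0.1, -0.1, 0, 165, 1.5, -0.1, -0.1, 0, 165, 1.5, -0.1, -0.1, 0, 165, 1.5, -0.1, -0.1, 0]

```text
clock: 5.95
tcp_pos: [0.611, -0.382, 0.023]
tool_rot: [-0.564, 1.568, -2.246]
contact_force: [-1.1, 0.5, 0.4]
opening: 0.0299
```

Emit:
step_arm:
  moves: [165, 0.6, 0, 0, 0, 165, 0.8, 0, 0, 0, 255, 0.8, 0, 0, 0, 255, 0.8, 0, 0, 0, 255, 0.8, 0, 0, 0, 255, 0.8, 0, 0, 0, 255, 0.8, 0, 0, 0, 255, 0.8, 0, 0, 0]

```text
clock: 6.62
tcp_pos: [0.6109, -0.3819, 0.0149]
tool_rot: [-0.646, 1.568, -2.328]
contact_force: [-0.1, 0.6, -2.8]
opening: 0.0082
```

Run:
```python
from h import *
plan([.53,-.13,.23],-.04)
```

```text
t 6.62 tcp [ 0.6109 -0.3819  0.0149] q [-0.56  0.51  0.31  1.37 -0.    1.12] yaw_y -0.1113 tilt 0.15 F [-0.1  0.6 -2.8] op 0.0082
shift cm [-21.55 -10.87 -24.09]  turn(about tool x, down) -4.08
```

Emit:
step_arm:
  moves: [255, -2, 0, 0, 0, 255, -5, 0, 0, 0, 255, -8, 0, 0, 0, 255, -11, -1, -2, 0, 255, -14, -2.5, -5.5, -1, 255, -17, -4, -9, -2, 255, -20, -5.5, -12, -3, 255, -21.5, -7, -16, -4, 255, -21.5, -9, -20, -4, 255, -21.5, -10.9, -24, -4, 255, -21.5, -10.9, -24, -4, 255, -21.5, -10.9, -24, -4]

```text
clock: 7.62
tcp_pos: [0.5283, -0.127, 0.2309]
tool_rot: [-0.457, 1.57, -2.065]
contact_force: [0.9, -0.8, -3.8]
opening: 0.0079
```

Run:
```python
from h import *
plan([.53,-.13,.23],-.04)
c=snap('wrist','w6')
cv2.imwrite('pics/z6.png',cv2.resize(c['image'][0:320,60:580],(780,480),interpolation=cv2.INTER_CUBIC)[:,:,::-1])
```

```text
t 7.62 tcp [ 0.5283 -0.127   0.2309] q [-0.24  0.08  0.2   1.69 -0.    1.37] yaw_y -0.0379 tilt 0.06 F [ 0.9 -0.8 -3.8] op 0.0079
shift cm [0.09 0.18 0.3 ]  turn(about tool x, down) 0.12
```

View pics/z6.png

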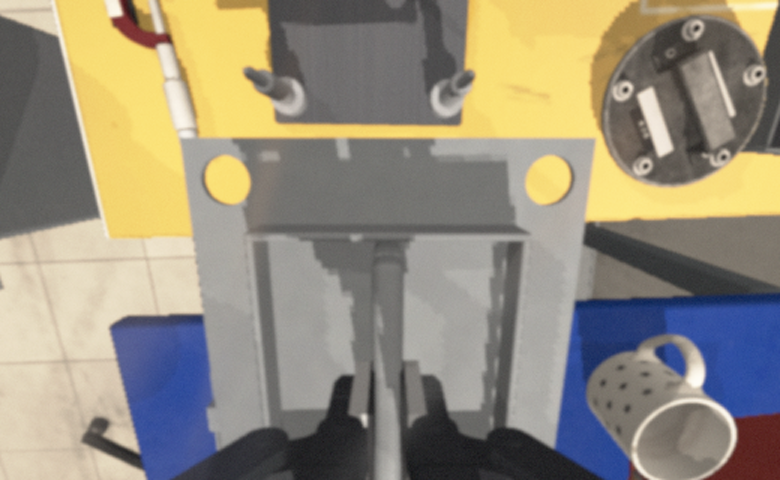

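Wrist view with tray in hand: tray holes at (227,179),(548,180) in the crop; the stand's two near pin tips at (248,72),(469,75); base front corners (277,123),(462,124); mug untouched.

Run:
```python
from h import *
c=load('w6');k=lambda u,v:(60+u/1.5,v/1.5)
def two(a,b,z,n):
    A=onz(c,*k(*a),z);B=onz(c,*k(*b),z);d=B-A;print(n,A[:2].round(4),B[:2].round(4),'mid',((A+B)/2)[:2].round(4),'len',np.linalg.norm(d).round(4),'ang',np.arctan2(d[1],d[0]).round(4));return (A+B)/2,np.arctan2(d[1],d[0])
m,a=two((248,71),(469,74),.13,'pins')
ctr=m[:2]+.07*np.array([-np.sin(a),np.cos(a)]);print('stand',ctr.round(4))
two((277,123),(462,124),.01,'base')
two((227,179.5),(548,180),.2309-.015+.002,'holes');print(c['obs']['tcp_pos'])
# far pins prediction in w_stand & top, with yaw a
ws=load('w_stand');t=pickle.load(open('pics/top0.pkl','rb'))
for sx in(-1,1):
  for sy in(-1,1):
    P=np.r_[ctr+.06*sx*np.array([np.cos(a),np.sin(a)])+.07*sy*np.array([-np.sin(a),np.cos(a)]),.13];print(sx,sy,proj(ws,P).round(1),proj(t,P).round(1))
im=cv2.cvtColor(ws['image'],cv2.COLOR_RGB2BGR)[95:330,350:590];cv2.imwrite('pics/z7.png',cv2.resize(im,None,fx=2.5,fy=2.5,interpolation=cv2.INTER_CUBIC))
```

```text
pins [ 0.4608 -0.0038] [ 0.5774 -0.0097] mid [ 0.5191 -0.0067] len 0.1168 ang -0.0507
stand [0.5226 0.0632]
base [ 0.4458 -0.0208] [ 0.5933 -0.0272] mid [ 0.5196 -0.024 ] len 0.1477 ang -0.0435
holes [ 0.4722 -0.0554] [ 0.5923 -0.0602] mid [ 0.5323 -0.0578] len 0.1201 ang -0.04
[ 0.52828683 -0.12697044  0.23093169]
-1 -1 [411.  255.3] [326.3 234.4]
-1 1 [432.2 122.8] [275.3 231.6]
1 -1 [520.  259.9] [328.7 191.8]
1 1 [557.6 128.9] [278.7 189.1]
```

View pics/z7.png

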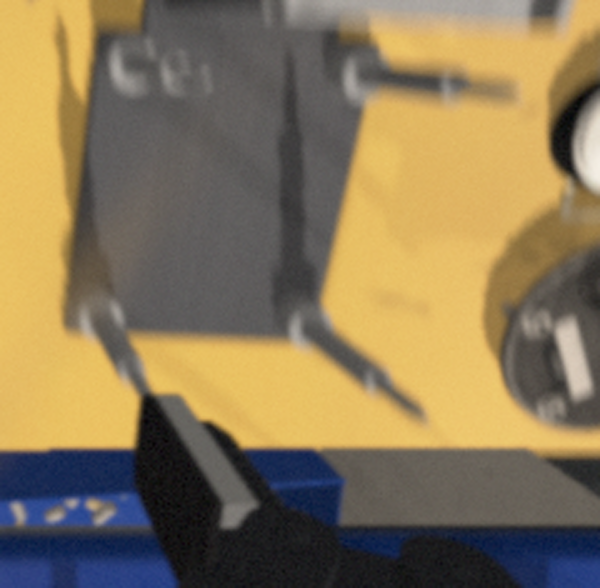

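Predictions agree with the visible pins within about 3 mm (that picture was taken in motion). Move over the stand; from there the camera looks down through the +y holes.

Run:
```python
from h import *
plan([.5207,.0639,.195],-.041)
```

```text
t 7.67 tcp [ 0.5291 -0.1288  0.2305] q [-0.24  0.08  0.2   1.69 -0.    1.37] yaw_y -0.0384 tilt 0.12 F [ 0.7 -0.1 -3.9] op 0.0082
shift cm [  3.51  -1.58 -19.23]  turn(about tool x, down) 0.15
```

Emit:
step_arm:
  moves: [255, 0, -0.3, -3, 0, 255, 0, -0.6, -6.5, 0, 255, 0, -0.9, -10, 0, 255, 0, -1.2, -13.5, 0, 255, 0.5, -1.4, -16.5, 0, 255, 1.5, -1.6, -18.5, 0, 255, 2.5, -1.6, -19.2, 0, 255, 3.5, -1.6, -19.2, 0, 255, 3.5, -1.6, -19.2, 0, 255, 3.5, -1.6, -19.2, 0, 255, 3.5, -1.6, -19.2, 0]

```text
clock: 8.58
tcp_pos: [0.5207, 0.0623, 0.1954]
tool_rot: [-0.108, 1.569, -1.719]
contact_force: [0.2, -0.2, -4.8]
opening: 0.0082
```

Run:
```python
from h import *
plan([.5207,.0639,.195],-.041)
c=snap('wrist','w8')
cv2.imwrite('pics/z8.png',cv2.resize(c['image'][40:240,160:480],(800,500),interpolation=cv2.INTER_CUBIC)[:,:,::-1])
```

```text
t 8.58 tcp [0.5207 0.0623 0.1954] q [ 0.12  0.02  0.07  1.62 -0.    1.73] yaw_y -0.0401 tilt 0.13 F [ 0.2 -0.2 -4.8] op 0.0082
shift cm [ 0.03 -0.   -0.16]  turn(about tool x, down) 0.05
```

View pics/z8.png

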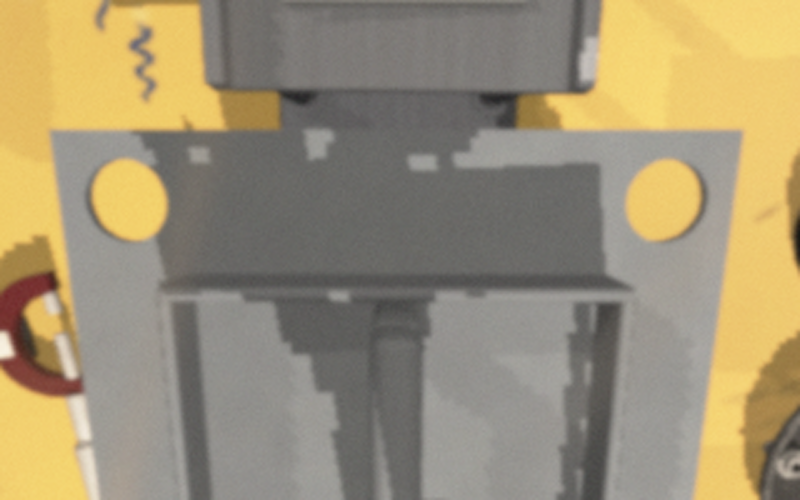

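Run:
```python
from h import *
c=load('w8');a=-.041;S=np.array([.5219,.0632]);ex=np.array([np.cos(a),np.sin(a)]);ey=np.array([-ex[1],ex[0]])
for z in(.133,.145,.157):
  for sx in(-.05,.05):
    print(z,sx,((proj(c,np.r_[S+sx*ex+.093*ey,z])-[160,40])*2.5).round())
zt=c['obs']['tcp_pos'][2]-.015+.003
for u in((130,199),(666,200)):print('hole',onz(c,160+u[0]/2.5,40+u[1]/2.5,zt)[:2].round(4))
H=[onz(c,160+u[0]/2.5,40+u[1]/2.5,zt)[:2] for u in((130,199),(666,200))]
d=H[1]-H[0];b=np.arctan2(d[1],d[0]);print('len',np.hypot(*d),'ang',b,'centre',(H[0]+H[1])/2-.07*np.array([-np.sin(b),np.cos(b)]))
im=cv2.cvtColor(c['image'],cv2.COLOR_RGB2BGR)
```

```text
0.133 -0.05 [215.  98.]
0.133 0.05 [575.  99.]
0.145 -0.05 [205.  95.]
0.145 0.05 [586.  95.]
0.157 -0.05 [193.  91.]
0.157 0.05 [598.  91.]
hole [0.4656 0.134 ]
hole [0.585  0.1289]
len 0.11957804415118639 ang -0.04255035867322425 centre [0.52231313 0.06154762]
```

Emit:
step_arm:
  moves: [255, 0, 0.05, -0.25, 0, 255, 1.5, 0.05, -0.25, 0, 255, 3, 0.05, -0.25, 0, 255, 4.5, 0.05, -0.25, 0, 255, 5.5, 0.05, -0.25, 0, 255, 6.5, 0.05, -0.25, 0, 255, 7.5, 0.05, -0.25, 0, 255, 7.7, 0.05, -0.25, 0, 255, 7.7, 0.05, -0.25, 0]

```text
clock: 9.38
tcp_pos: [0.5211, 0.0647, 0.1181]
tool_rot: [-0.242, 1.569, -1.852]
contact_force: [-0.1, -0.6, -4.2]
opening: 0.0081
```

Run:
```python
from h import *
plan([.5212,.0646,.045],-.041)
c=snap('wrist','w9');s=snap('side','s9');t=snap('top','t9')
b=lambda im,f:cv2.resize(im,None,fx=f,fy=f,interpolation=cv2.INTER_CUBIC)[:,:,::-1]
z=np.zeros((590,800,3),np.uint8);z[:300,:]=b(c['image'][40:190,120:520],2)
z[300:580,:400]=b(s['image'][150:220,240:340],4);z[300:580,400:]=b(t['image'][170:240,255:355],4)
cv2.imwrite('pics/z9.png',z)
```

```text
t 9.38 tcp [0.5211 0.0647 0.1181] q [ 0.12  0.01 -0.09  1.47 -0.    1.74] yaw_y -0.0402 tilt 0.13 F [-0.1 -0.6 -4.2] op 0.0081
shift cm [ 7.31  0.01 -0.01]  turn(about tool x, down) 0.05
```

View pics/z9.png

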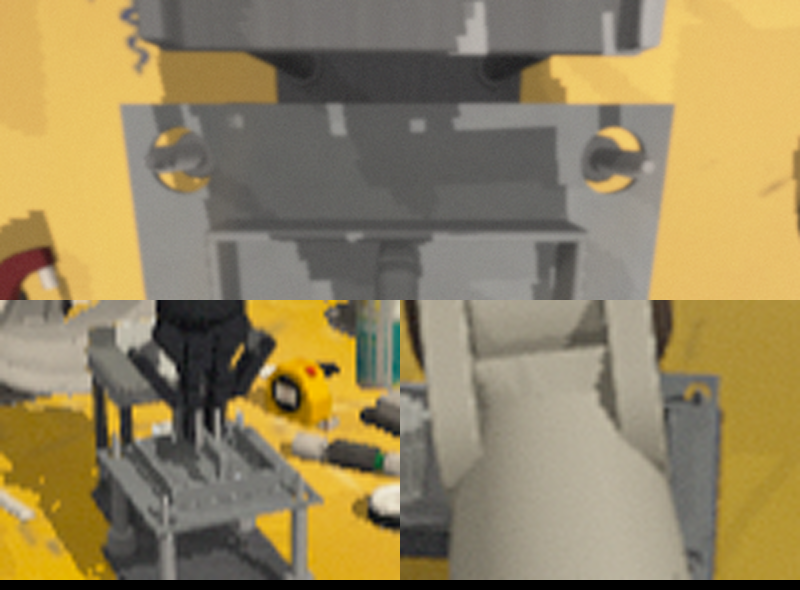

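Top crop: pins poke up through both visible holes (hole centres (181,160),(613,160), pin tips about (150,158),(648,166)); the side view shows all four pins through the tray.

Run:
```python
from h import *
c=load('w9')
def m(n,A,B,z):
    A,B=[onz(c,120+u/2,40+v/2,z)[:2] for u,v in(A,B)];d=B-A;b=np.arctan2(d[1],d[0]);print(n,A.round(4),B.round(4),'len',np.hypot(*d).round(4),'ang',b.round(4),'ctr',((A+B)/2-.07*np.array([-np.sin(b),np.cos(b)])).round(4))
m('tips',(151,160),(647,165),.129)
m('holes',(181,160),(613,160),.1181-.015+.002)
m('base-of-pin',(200,160),(594,162),.095)
```

```text
tips [0.466  0.1373] [0.5858 0.1313] len 0.1199 ang -0.0505 ctr [0.5223 0.0644]
holes [0.4648 0.1362] [0.5859 0.1312] len 0.1212 ang -0.0408 ctr [0.5225 0.0637]
base-of-pin [0.4669 0.1356] [0.5839 0.1302] len 0.1171 ang -0.0457 ctr [0.5222 0.063 ]
```

Aligned within 1 mm. Lower to the collars slowly.

Emit:
step_arm:
  moves: [255, 0.5, 0, 0, 0.3, 255, 1.3, 0, 0, 0.3, 255, 2.3, 0, 0, 0.3, 255, 3.3, 0, 0, 0.3, 255, 4.3, 0, 0, 0.3, 255, 5.3, 0, 0, 0.3, 255, 6.2, 0, 0, 0.3, 255, 6.7, 0, 0, 0.3, 255, 7, 0, 0, 0.3, 255, 7.2, 0, 0, 0.3, 255, 7.3, 0, 0, 0.3, 255, 7.3, 0, 0, 0.3]

```text
clock: 10.53
tcp_pos: [0.522, 0.0647, 0.0466]
tool_rot: [0.786, 1.568, -0.83]
contact_force: [0.2, 0.2, -4.3]
opening: 0.0083
```

Emit:
step_arm:
  moves: [255, 0.1, 0, 0, 0, 255, 0.2, 0, 0, 0, 255, 0.3, 0, 0, 0, 255, 0.3, 0, 0, 0]

```text
clock: 10.87
tcp_pos: [0.5224, 0.0647, 0.0448]
tool_rot: [1.114, 1.567, -0.502]
contact_force: [-1.8, -0.2, 3.6]
opening: 0.0081
```

Emit:
step_arm:
  moves: [165, 0, 0, 0, 0, 165, 0, 0, 0, 0, 165, 0, 0, 0, 0, 165, 0, 0, 0, 0, 165, -1, 0, 0, 0, 165, -4, 0, 0, 0, 165, -8, 0, 0, 0, 165, -12, 0, 0, 0, 165, -16, 0, 0, 0, 165, -18, 0, 0, 0, 165, -18, 0, 0, 0, 165, -18, 0, 0, 0]

```text
clock: 11.87
tcp_pos: [0.5225, 0.0651, 0.2267]
tool_rot: [1.404, 1.564, -0.212]
contact_force: [0.6, -0.9, -0.6]
opening: 0.0301
```

Run:
```python
from h import *
plan([.4182,-.3205,.12],-.04)
c=snap('wrist','w10');snap('side','s10')
# seated check: yellow holes pattern? project expected lower tray hole centres at z=.034 
for sx in(-1,1):
    print(proj(c,[.5223+sx*.06+.07*.045,.0640+.07-sx*.06*.045,.034]).round(1))
s=load('s10')
cv2.imwrite('pics/z10.png',np.hstack([cv2.resize(s['image'][150:250,240:340],(400,400)),cv2.resize(c['image'][0:300,170:470],(400,400))])[:,:,::-1])
```

```text
t 11.87 tcp [0.5225 0.0651 0.2267] q [ 0.13  0.03  0.14  1.67 -0.    1.74] yaw_y -0.0453 tilt 0.37 F [ 0.6 -0.9 -0.6] op 0.0301
shift cm [10.66 -8.74 38.98]  turn(about tool x, down) -0.30
[262.9 112.2]
[368.1 112.1]
```

Emit:
step_arm:
  moves: [165, 0, -8.7, 39, -0.3, 165, 0, -8.7, 39, -0.3, 165, 0, -8.7, 39, -0.3, 165, 0, -8.7, 39, -0.3, 165, 0, -8.7, 39, -0.3, 165, 0, -8.7, 39, -0.3, 165, 0, -8.7, 39, -0.3, 165, 4, -8.7, 39, -0.3, 165, 7.5, -8.7, 39, -0.3, 165, 10.7, -8.7, 39, -0.3, 165, 10.7, -8.7, 39, -0.3, 165, 10.7, -8.7, 39, -0.3]

```text
clock: 12.97
tcp_pos: [0.4134, -0.3211, 0.1099]
tool_rot: [-2.1, 1.563, 2.57]
contact_force: [-0.0, 1.2, -0.9]
opening: 0.03
```

Run:
```python
from h import *
c=snap('wrist','w11')
for p,a,P in holes(c,(200,30,520,330),.002,15,900):print(p.round(1),a,P[:2].round(4))
plan([.4182,-.3205,.015],-.04)
```

```text
t 13.02 tcp [ 0.4146 -0.3203  0.1133] q [-0.66  0.02 -0.09  1.47 -0.    0.96] yaw_y -0.0425 tilt 0.29 F [0.9 0.3 0.4] op 0.03
shift cm [9.83 0.4  0.03]  turn(about tool x, down) -0.14
```

Run:
```python
from h import *
c=snap('wrist','w11')
a=-.04;C=np.array([.4182,-.3205]);ex=np.array([np.cos(a),np.sin(a)]);ey=np.array([-ex[1],ex[0]])
for sx in(-1,1):
  for sy in(-1,1):
    P=C+sx*.06*ex+sy*.07*ey;u=proj(c,np.r_[P,.004]).astype(int);print(sx,sy,u,P.round(4))
    for p,A,Q in holes(c,(max(u[0]-25,0),max(u[1]-25,0),u[0]+25,u[1]+25),.002,8,2000):print('   ',p.round(1),A,Q[:2].round(4))
cv2.imwrite('pics/w11c.png',c['image'][20:320,150:550][:,:,::-1])
plan([.4182,-.3205,.015],-.04)
```

```text
-1 -1 [261 257] [ 0.3554 -0.388 ]
    [244.2 256.9] 866 [ 0.337  -0.3878]
-1 1 [252 114] [ 0.361  -0.2482]
    [244.6 107. ] 1359 [ 0.3546 -0.2419]
1 -1 [380 257] [ 0.4754 -0.3928]
    [396.  258.7] 823 [ 0.492  -0.3962]
1 1 [389 113] [ 0.481 -0.253]
    [394.9 105. ] 1287 [ 0.4857 -0.2459]
t 13.07 tcp [ 0.416  -0.3202  0.1161] q [-0.66  0.01 -0.09  1.47  0.    0.96] yaw_y -0.0414 tilt 0.07 F [ 0.4 -0.1  0.9] op 0.0303
shift cm [10.11  0.23  0.02]  turn(about tool x, down) -0.08
```

Emit:
step_arm:
  moves: [165, 2, 0.2, 0, 0, 165, 4.5, 0.2, 0, 0, 165, 7, 0.2, 0, 0, 165, 9, 0.2, 0, 0, 165, 10, 0.2, 0, 0, 165, 10.1, 0.2, 0, 0, 165, 10.1, 0.2, 0, 0, 165, 10.1, 0.2, 0, 0]

```text
clock: 13.73
tcp_pos: [0.419, -0.3206, 0.0171]
tool_rot: [1.081, 1.57, -0.531]
contact_force: [-0.4, 1.4, 1.1]
opening: 0.0301
```

Emit:
step_arm:
  moves: [255, 0, 0, 0, 0, 255, 0, 0, 0, 0, 255, 0, 0, 0, 0, 255, 0, 0, 0, 0, 255, 0, 0, 0, 0, 255, 0, 0, 0, 0, 255, 0, 0, 0, 0]

```text
clock: 14.32
tcp_pos: [0.4199, -0.3212, 0.0191]
tool_rot: [1.05, 1.567, -0.562]
contact_force: [-1.1, 1.6, 7.8]
opening: 0.0077
```

Run:
```python
from h import *
plan([.523,-.13,.235],-.046)
```

```text
t 14.32 tcp [ 0.4199 -0.3212  0.0191] q [-0.65  0.05 -0.25  1.27  0.    0.96] yaw_y -0.0409 tilt 0.24 F [-1.1  1.6  7.8] op 0.0077
shift cm [-21.59   9.6  -19.48]  turn(about tool x, down) 0.29
```

Emit:
step_arm:
  moves: [255, -2, 0, 0, 0, 255, -5, 0, 0, 0, 255, -8, 0, 0, 0, 255, -11, 1, -1, 0, 255, -14, 3, -4, 0.3, 255, -17, 5, -8, 0.3, 255, -20, 7, -12, 0.3, 255, -21.6, 8.5, -15.5, 0.3, 255, -21.6, 9.6, -18.5, 0.3, 255, -21.6, 9.6, -19.5, 0.3, 255, -21.6, 9.6, -19.5, 0.3, 255, -21.6, 9.6, -19.5, 0.3]

```text
clock: 15.32
tcp_pos: [0.5235, -0.1284, 0.2356]
tool_rot: [1.071, 1.566, -0.543]
contact_force: [-0.2, -0.2, -4.0]
opening: 0.0077
```

```bash
cat >> h.py <<'E'
def yholes(c,box,z,amin,amax):
    im=c['image'];x0,y0,x1,y1=box;hsv=cv2.cvtColor(im,cv2.COLOR_RGB2HSV)
    m=(hsv[...,1]>70).astype(np.uint8)[y0:y1,x0:x1]
    n,l,st,ce=cv2.connectedComponentsWithStats(m,connectivity=4)
    return [((ce[i]+[x0,y0]).round(1),st[i].tolist(),onz(c,*(ce[i]+[x0,y0]),z)[:2].round(4)) for i in range(1,n) if amin<st[i,4]<amax]
E
python3 - <<'E'
from h import *
c=snap('wrist','w12');plan([.523,-.13,.235],-.046)
z=c['obs']['tcp_pos'][2]-.019
for r in yholes(c,(100,40,540,330),z+.002,30,1500):print(*r)
t=c['obs']['tcp_pos']
for sx in(-1,1):print('expect',proj(c,[t[0]+sx*.06+.003,t[1]+.07-sx*.003,z+.004]).round(1))
cv2.imwrite('pics/z12.png',cv2.resize(c['image'][0:240,160:480],(800,600))[:,:,::-1])
E
```

```text
t 15.37 tcp [ 0.5231 -0.1294  0.2352] q [-0.24  0.06  0.19  1.69 -0.    1.37] yaw_y -0.0449 tilt 0.25 F [ 0.6  0.1 -3.8] op 0.0075
shift cm [ 0.02 -0.01  0.06]  turn(about tool x, down) 0.07
[212.2 111.2] [106, 68, 14, 7, 66] [ 0.4679 -0.0521]
[423.6 111.4] [317, 69, 14, 6, 59] [ 0.5881 -0.0575]
[508.4 233.8] [398, 184, 20, 22, 274] [ 0.6483 -0.1366]
[530.6 320.5] [416, 268, 24, 22, 318] [ 0.6749 -0.2062]
[503.9 322.3] [388, 272, 30, 18, 252] [ 0.6558 -0.2069]
expect [209.5 117.5]
expect [421.6 118.8]
```

Run:
```python
from h import *
c=load('w12');z=c['obs']['tcp_pos'][2]-.019
s=cv2.cvtColor(c['image'],cv2.COLOR_RGB2HSV)[...,1].astype(int)
for u in(212,424):print(u,list(zip(range(88,126),s[88:126,u])))
a=-.0449;ex=np.array([np.cos(a),np.sin(a)]);ey=np.array([-ex[1],ex[0]]);t=c['obs']['tcp_pos'][:2]
def loc(u,v,zz):
    d=onz(c,u,v,zz)[:2]-t;return (d@ex*1000).round(1),(d@ey*1000).round(1)
for v in(98,100,102,107.5,108.5):print(v,loc(212,v,z+.004),loc(424,v,z+.004))
print('x mid',loc(212.2,111.2,z+.004),loc(423.6,111.4,z+.004))
```

```text
212 [(88, np.int64(131)), (89, np.int64(132)), (90, np.int64(130)), (91, np.int64(130)), (92, np.int64(131)), (93, np.int64(132)), (94, np.int64(130)), (95, np.int64(131)), (96, np.int64(133)), (97, np.int64(132)), (98, np.int64(132)), (99, np.int64(132)), (100, np.int64(130)), (101, np.int64(132)), (102, np.int64(132)), (103, np.int64(133)), (104, np.int64(114)), (105, np.int64(58)), (106, np.int64(19)), (107, np.int64(34)), (108, np.int64(89)), (109, np.int64(128)), (110, np.int64(129)), (111, np.int64(133)), (112, np.int64(133)), (113, np.int64(121)), (114, np.int64(62)), (115, np.int64(19)), (116, np.int64(13)), (117, np.int64(12)), (118, np.int64(11)), (119, np.int64(9)), (120, np.int64(9)), (121, np.int64(10)), (122, np.int64(10)), (123, np.int64(6)), (124, np.int64(9)), (125, np.int64(15))]
424 [(88, np.int64(126)), (89, np.int64(123)), (90, np.int64(124)), (91, np.int64(125)), (92, np.int64(126)), (93, np.int64(122)), (94, np.int64(125)), (95, np.int64(123)), (96, np.int64(125)), (97, np.int64(122)), (98, np.int64(124)), (99, np.int64(122)), (100, np.int64(123)), (101, np.int
[... 292 characters left out ...]
15, np.int64(16)), (116, np.int64(9)), (117, np.int64(6)), (118, np.int64(9)), (119, np.int64(9)), (120, np.int64(9)), (121, np.int64(9)), (122, np.int64(11)), (123, np.int64(6)), (124, np.int64(11)), (125, np.int64(11))]
98 (np.float64(-57.7), np.float64(80.8)) (np.float64(60.1), np.float64(80.9))
100 (np.float64(-57.8), np.float64(79.8)) (np.float64(60.2), np.float64(79.9))
102 (np.float64(-57.9), np.float64(78.7)) (np.float64(60.3), np.float64(78.8))
107.5 (np.float64(-58.2), np.float64(75.8)) (np.float64(60.6), np.float64(75.9))
108.5 (np.float64(-58.3), np.float64(75.2)) (np.float64(60.7), np.float64(75.3))
x mid (np.float64(-58.3), np.float64(73.8)) (np.float64(60.6), np.float64(73.8))
```

View pics/z12.png

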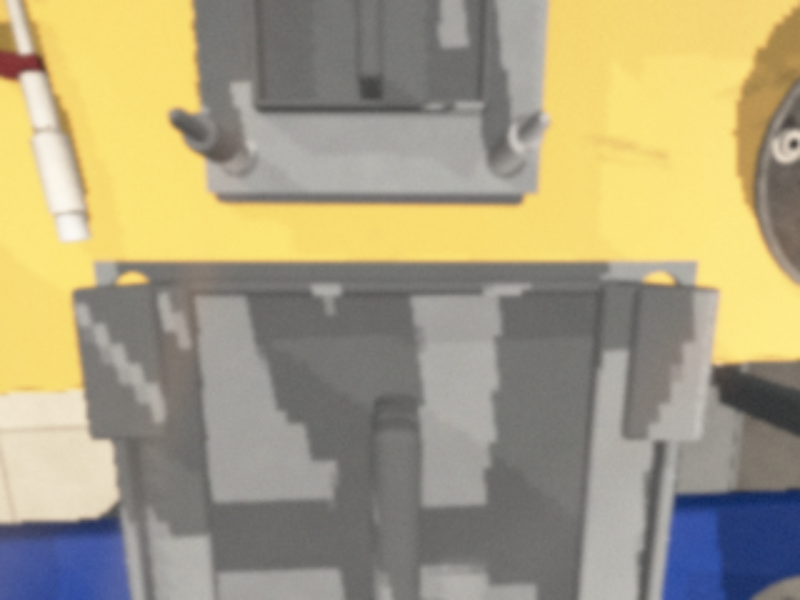

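Last crop: lower tray is seated around the near posts (pin tips (172,114),(546,117)); the held tray's hole caps are visible at (132,277),(660,277).

Run:
```python
from h import *
c=load('w12')
A,B=[onz(c,160+u/2.5,v/2.5,.129)[:2] for u,v in((174,114),(544,117))];d=B-A;b=np.arctan2(d[1],d[0])
print(A,B,np.hypot(*d),b,(A+B)/2+.07*np.array([-np.sin(b),np.cos(b)]))
A,B=[onz(c,160+u/2.5,v/2.5,.034)[:2] for u,v in((209,193),(537,192))];d=B-A;b=np.arctan2(d[1],d[0])
print('lower tray front corners',np.hypot(*d),b,(A+B)/2+.085*np.array([-np.sin(b),np.cos(b)]))
plan([.5212,.0647,.20],-.047)
```

```text
[ 0.45937654 -0.00299689] [ 0.57873822 -0.00901466] 0.11951327993332227 -0.0503736629773717 [0.52258204 0.06390543]
lower tray front corners 0.14824811017210182 -0.04068631832094392 [0.52400597 0.06338117]
t 15.37 tcp [ 0.5231 -0.1294  0.2352] q [-0.24  0.06  0.19  1.69 -0.    1.37] yaw_y -0.0449 tilt 0.25 F [ 0.6  0.1 -3.8] op 0.0075
shift cm [  3.47  -1.07 -19.39]  turn(about tool x, down) 0.12
```

Emit:
step_arm:
  moves: [255, 0, -0.2, -3, 0.1, 255, 0, -0.4, -6.5, 0.1, 255, 0, -0.6, -10, 0.1, 255, 0, -0.8, -13.5, 0.1, 255, 0.5, -1, -16.5, 0.1, 255, 1.5, -1.1, -18.5, 0.1, 255, 2.5, -1.1, -19.4, 0.1, 255, 3.5, -1.1, -19.4, 0.1, 255, 3.5, -1.1, -19.4, 0.1, 255, 3.5, -1.1, -19.4, 0.1, 255, 3.5, -1.1, -19.4, 0.1]

```text
clock: 16.28
tcp_pos: [0.521, 0.0634, 0.2]
tool_rot: [0.981, 1.566, -0.638]
contact_force: [0.1, 0.2, -4.0]
opening: 0.0082
```

Run:
```python
from h import *
plan([.5212,.0646,.155],-.047)
c=snap('wrist','w13');t=c['obs']['tcp_pos']
print(t)
for r in yholes(c,(100,40,540,200),t[2]-.02+.004,20,1500):print(*r)
```

```text
t 16.28 tcp [0.521  0.0634 0.2   ] q [ 0.12  0.02  0.07  1.62 -0.    1.74] yaw_y -0.0484 tilt 0.27 F [ 0.1  0.2 -4. ] op 0.0082
shift cm [ 4.5  -0.01 -0.13]  turn(about tool x, down) -0.08
[0.52103641 0.06344338 0.2000319 ]
[212.1 111.2] [106, 68, 14, 7, 66] [0.4661 0.1401]
[423.4 111.3] [317, 69, 13, 6, 57] [0.5855 0.1341]
[505.5 131.6] [395, 77, 22, 30, 485] [0.6337 0.1205]
```

Emit:
step_arm:
  moves: [255, 1, 0, -0.1, 0, 255, 2, 0, -0.1, 0, 255, 3, 0, -0.1, 0, 255, 4, 0, -0.1, 0, 255, 4.6, 0, -0.1, 0, 255, 5, 0, -0.1, 0, 255, 5.3, 0, -0.1, 0, 255, 5.6, 0, -0.1, 0, 255, 5.9, 0, -0.1, 0, 255, 6.2, 0, -0.1, 0, 255, 6.2, 0, -0.1, 0]

```text
clock: 17.25
tcp_pos: [0.5214, 0.0645, 0.1378]
tool_rot: [1.011, 1.566, -0.608]
contact_force: [0.4, 0.2, -3.2]
opening: 0.0075
```

Emit:
step_arm:
  moves: [255, 0.4, 0, 0, 0, 255, 0.8, 0, 0, 0, 255, 1.2, 0, 0, 0, 255, 1.6, 0, 0, 0, 255, 1.9, 0, 0, 0, 255, 2.1, 0, 0, 0, 255, 2.2, 0, 0, 0, 255, 2.2, 0, 0, 0]

```text
clock: 17.92
tcp_pos: [0.5214, 0.0644, 0.1156]
tool_rot: [0.964, 1.566, -0.655]
contact_force: [-0.1, -0.7, -2.7]
opening: 0.008
```

Emit:
step_arm:
  moves: [255, 0.1, 0, 0, 0, 255, 0.2, 0, 0, 0, 255, 0.3, 0, 0, 0, 255, 0.3, 0, 0, 0]

```text
clock: 18.25
tcp_pos: [0.5216, 0.0644, 0.1141]
tool_rot: [1.172, 1.565, -0.447]
contact_force: [-4.2, -0.2, 8.0]
opening: 0.0081
```

Seated (+8 N). Release and rise, then rotate a half turn so the camera faces the ledge and stays away from the wheel.

Emit:
step_arm:
  moves: [165, 0, 0, 0, 0, 165, 0, 0, 0, 0, 165, 0, 0, 0, 0, 165, 0, 0, 0, 0, 165, -1, 0, 0, 0, 165, -4, 0, 0, 0, 165, -8, 0, 0, 0, 165, -12, 0, 0, 0, 165, -15, 0, 0, 0, 165, -15, 0, 0, 0, 165, -15, 0, 0, 0]

```text
clock: 19.17
tcp_pos: [0.5217, 0.0649, 0.2667]
tool_rot: [1.405, 1.561, -0.214]
contact_force: [0.3, -0.3, -1.2]
opening: 0.0301
```

Run:
```python
from h import *
c=snap('wrist','w14');plan([.53,.15,.27],-.047);t=c['obs']['tcp_pos']
# tray top-plate far holes are hidden; check the far edge + ledge positions: handle-top extents & plate corners prediction
a=-.047;S=np.array([.5224,.0641]);ex=np.array([np.cos(a),np.sin(a)]);ey=np.array([-ex[1],ex[0]])
s=cv2.cvtColor(c['image'],cv2.COLOR_RGB2HSV)[...,1]
for sx in(-.068,.068):
    u=proj(c,np.r_[S+sx*ex+.078*ey,.099]);print('plate corner exp',u.round(1))
v=int(proj(c,np.r_[S+.076*ey,.099])[1])
for r in (v-2,v+1,v+4):
    row=s[r]>70;x=np.flatnonzero(np.diff(row.astype(int)));print(r,x)
```

```text
t 19.22 tcp [0.5211 0.0648 0.2648] q [ 0.13  0.05  0.23  1.75 -0.    1.74] yaw_y -0.0482 tilt 0.39 F [ 0.8 -0.4 -1. ] op 0.0303
shift cm [-0.54  0.48 -8.55]  turn(about tool x, down) -0.07
plate corner exp [251.1 104.6]
plate corner exp [380.4 104.4]
104 [137 256 375 478 479 547 584 585]
107 [138 251 379 466 490 546 583 584 586 587]
110 [138 252 379 462 494 544 602 603]
```

Emit:
step_arm:
  moves: [255, -0.5, 0, 0, -7, 255, -0.5, 0, 0, -14, 255, -0.5, 0, 0, -21, 255, -0.5, 0, 0, -28, 255, -0.5, 0.5, 0, -35, 255, -0.5, 0.5, 0, -42, 255, -0.5, 0.5, 0, -49, 255, -0.5, 0.5, 0, -56, 255, -0.5, 0.5, 0, -63, 255, -0.5, 0.5, 0, -70, 255, -0.5, 0.5, 0, -77, 255, -0.5, 0.5, 0, -84]

```text
clock: 20.22
tcp_pos: [0.5256, 0.0645, 0.2684]
tool_rot: [-0.445, 1.566, -0.592]
contact_force: [-0.2, 0.1, 0.2]
opening: 0.0003
```

Emit:
step_arm:
  moves: [255, 0, 0, 0, -7, 255, 0, 0, 0, -14, 255, 0, 0, 0, -21, 255, 0, 0, 0, -28, 255, 0, 0, 0, -35, 255, 0, 0, 0, -42, 255, 0, 0, 0, -49, 255, 0, 0, 0, -56, 255, 0, 0, 0, -63, 255, 0, 0, 0, -70, 255, 0, 0, 0, -77, 255, 0, 0, 0, -84]

```text
clock: 21.22
tcp_pos: [0.5251, 0.0644, 0.267]
tool_rot: [-2.456, 1.567, -1.131]
contact_force: [-0.0, 0.2, 0.7]
opening: 0.0001
```

Run:
```python
from h import *
plan([.534,.18,.28],-.047)
```

```text
t 21.22 tcp [0.5251 0.0644 0.267 ] q [ 0.12  0.06  0.25  1.76 -0.   -1.2 ] yaw_y 2.896 tilt 0.19 F [-0.   0.2  0.7] op 0.0001
shift cm [-1.34  1.94 11.42]  turn(about tool x, down) -11.38
```

Emit:
step_arm:
  moves: [255, -1.3, 0.5, 3, -5.7, 255, -1.3, 1, 6, -11.4, 255, -1.3, 1.5, 9, -11.4, 255, -1.3, 1.9, 11.4, -11.4, 255, -1.3, 1.9, 11.4, -11.4, 255, -1.3, 1.9, 11.4, -11.4, 255, -1.3, 1.9, 11.4, -11.4]

```text
clock: 21.8
tcp_pos: [0.534, 0.1794, 0.2786]
tool_rot: [3.097, 1.567, -1.661]
contact_force: [0.7, -0.4, 0.5]
opening: 0.0002
```

Run:
```python
from h import *
c=snap('wrist','w15');plan([.534,.18,.28],-.047);t=snap('top','t15')
a=-.047;S=np.array([.5224,.0641]);ex=np.array([np.cos(a),np.sin(a)]);ey=np.array([-ex[1],ex[0]])
W=lambda x,y,z:np.r_[S+x*ex+y*ey,z]
hsv=cv2.cvtColor(c['image'],cv2.COLOR_RGB2HSV)
for x in(-.03,-.015,0,.02,.035):
    pr=[]
    for y in np.arange(.17,.26,.003):
        u=proj(c,W(x,y,.149)).round().astype(int)
        pr.append((round(y*1000),int(hsv[u[1],u[0],1]),int(hsv[u[1],u[0],2])) if 0<=u[1]<400 and 0<=u[0]<640 else None)
    print(x,pr)
print('tip px',proj(c,W(0,.203,.149)))
```

```text
t 21.85 tcp [0.5341 0.179  0.279 ] q [ 0.33  0.16  0.38  1.79 -0.   -1.2 ] yaw_y 3.0946 tilt 0.21 F [0.2 0.1 0.2] op 0.0003
shift cm [-0.1   0.01  0.09]  turn(about tool x, down) -0.00
-0.03 [(170, 26, 184), (173, 25, 184), (176, 26, 183), (179, 28, 180), (182, 27, 181), (185, 27, 180), (188, 27, 181), (191, 24, 178), (194, 24, 179), (197, 26, 180), (200, 25, 182), (203, 27, 182), (206, 24, 184), (209, 24, 184), (212, 22, 183), (215, 22, 182), (218, 20, 177), (221, 23, 178), (224, 20, 153), (227, 18, 56), (230, 12, 41), (233, 15, 34), (236, 19, 40), (239, 27, 38), (242, 7, 37), (245, 29, 35), (248, 8, 31), (251, 33, 31), (254, 8, 33), (257, 0, 36)]
-0.015 [(170, 24, 184), (173, 22, 184), (176, 22, 183), (179, 22, 184), (182, 21, 181), (185, 24, 177), (188, 28, 120), (191, 28, 72), (194, 36, 71), (197, 37, 76), (200, 36, 78), (203, 33, 77), (206, 39, 78), (209, 31, 75), (212, 34, 74), (215, 40, 71), (218, 33, 69), (221, 32, 63), (224, 33, 62), (227, 18, 57), (230, 31, 50), (233, 19, 54), (236, 11, 47), (239, 24, 42), (242, 12, 43), (245, 8, 33), (248, 6, 40), (251, 13, 39), (254, 23, 
[... 763 characters left out ...]
 137), (221, 14, 111), (224, 13, 59), (227, 25, 51), (230, 26, 50), (233, 23, 56), (236, 26, 58), (239, 26, 58), (242, 27, 56), (245, 30, 60), (248, 29, 61), (251, 30, 59), (254, 35, 58), (257, 22, 57)]
0.035 [(170, 25, 186), (173, 24, 183), (176, 22, 187), (179, 22, 183), (182, 20, 183), (185, 21, 185), (188, 23, 177), (191, 23, 109), (194, 20, 39), (197, 23, 34), (200, 27, 47), (203, 15, 35), (206, 6, 44), (209, 14, 36), (212, 24, 32), (215, 40, 38), (218, 21, 36), (221, 13, 39), (224, 7, 35), (227, 19, 40), (230, 12, 41), (233, 19, 41), (236, 17, 44), (239, 13, 40), (242, 19, 40), (245, 18, 43), (248, 39, 46), (251, 11, 47), (254, 16, 49), (257, 25, 52)]
tip px [324.61721644 262.73243732]
```

Run:
```python
from h import *
c=pickle.load(open('pics/top0.pkl','rb'))
a=-.047;S=np.array([.5224,.0641]);ex=np.array([np.cos(a),np.sin(a)]);ey=np.array([-ex[1],ex[0]])
W=lambda x,y,z:np.r_[S+x*ex+y*ey,z]
im=c['image'].astype(int)
from scipy.ndimage import map_coordinates as mc
hsv=cv2.cvtColor(c['image'],cv2.COLOR_RGB2HSV).astype(float)
for z,ys in((.167,np.arange(.19,.26,.003)),):
  for x in(-.03,-.01,.01,.03):
    U=np.array([proj(c,W(x,y,z)) for y in ys]);S_=mc(hsv[...,1],[U[:,1],U[:,0]],order=1);V=mc(hsv[...,2],[U[:,1],U[:,0]],order=1)
    print(x,[(round(y*1e3),int(s),int(v)) for y,s,v in zip(ys,S_,V)])
for y in(.13,.17):
    xs=np.arange(-.066,.067,.004);U=np.array([proj(c,W(x,y,.149)) for x in xs]);V=mc(hsv[...,2],[U[:,1],U[:,0]],order=1);print(y,[(round(x*1e3),int(v)) for x,v in zip(xs,V)])
```

```text
-0.03 [(190, 18, 155), (193, 18, 156), (196, 19, 156), (199, 19, 156), (202, 17, 155), (205, 15, 155), (208, 20, 156), (211, 19, 157), (214, 18, 156), (217, 19, 156), (220, 19, 158), (223, 18, 159), (226, 18, 149), (229, 16, 134), (232, 11, 149), (235, 32, 152), (238, 157, 127), (241, 187, 126), (244, 180, 127), (247, 171, 129), (250, 178, 127), (253, 179, 126), (256, 172, 127), (259, 170, 128)]
-0.01 [(190, 19, 152), (193, 21, 152), (196, 19, 151), (199, 18, 152), (202, 18, 154), (205, 17, 148), (208, 18, 152), (211, 19, 152), (214, 20, 152), (217, 20, 152), (220, 18, 153), (223, 19, 153), (226, 20, 147), (229, 17, 139), (232, 15, 154), (235, 56, 144), (238, 155, 122), (241, 176, 122), (244, 164, 124), (247, 176, 124), (250, 180, 127), (253, 175, 128), (256, 183, 131), (259, 177, 135)]
0.01 [(190, 19, 150), (193, 21, 152), (196, 15, 151), (199, 18, 152), (202, 19, 151), (205, 18, 151), (208, 19, 151), (211, 18, 150), (214, 19, 150), (217, 19, 150), (220, 21, 151), (223, 20, 153), (226, 16, 145), (229, 15, 140), (232, 24, 151), (235, 87, 166), (238, 158, 178), (241, 175, 182), (244, 
[... 561 characters left out ...]
(-42, 131), (-38, 148), (-34, 158), (-30, 163), (-26, 161), (-22, 160), (-18, 161), (-14, 157), (-10, 155), (-6, 154), (-2, 154), (2, 152), (6, 153), (10, 151), (14, 152), (18, 154), (22, 158), (26, 153), (30, 154), (34, 155), (38, 158), (42, 115), (46, 95), (50, 145), (54, 170), (58, 175), (62, 174), (66, 176)]
0.17 [(-66, 56), (-62, 49), (-58, 37), (-54, 38), (-50, 65), (-46, 129), (-42, 144), (-38, 157), (-34, 155), (-30, 154), (-26, 154), (-22, 152), (-18, 153), (-14, 151), (-10, 154), (-6, 154), (-2, 155), (2, 153), (6, 151), (10, 151), (14, 151), (18, 153), (22, 156), (26, 153), (30, 151), (34, 153), (38, 155), (42, 124), (46, 97), (50, 156), (54, 183), (58, 182), (62, 181), (66, 181)]
```

Run:
```python
from h import *
s=pickle.load(open('pics/side0.pkl','rb'));c=pickle.load(open('pics/top0.pkl','rb'))
print(onz(s,245,172,0),onz(c,157,190,.0),onz(c,157,190,.2))
for z in(.1,.2,.3,.4):print(z,onz(s,255,82,z).round(3))
plan([.5345,.326,.23],-.047);plan([.5345,.326,.155],-.047)
```

```text
[0.49770962 0.57726014 0.        ] [0.61296772 0.51912798 0.        ] [0.56569625 0.44394683 0.2       ]
0.1 [1.11  2.326 0.1  ]
0.2 [0.934 1.753 0.2  ]
0.3 [0.758 1.179 0.3  ]
0.4 [0.582 0.605 0.4  ]
t 21.9 tcp [0.5342 0.1789 0.2793] q [ 0.32  0.16  0.38  1.79 -0.   -1.2 ] yaw_y 3.0941 tilt 0.2 F [-0.1 -0.2  0.4] op 0.0001
shift cm [ 4.88  0.67 14.72]  turn(about tool x, down) -0.03
t 21.9 tcp [0.5342 0.1789 0.2793] q [ 0.32  0.16  0.38  1.79 -0.   -1.2 ] yaw_y 3.0941 tilt 0.2 F [-0.1 -0.2  0.4] op 0.0001
shift cm [12.38  0.68 14.74]  turn(about tool x, down) -0.03
```

Emit:
step_arm:
  moves: [255, 0, 0.2, 4, 0, 255, 0, 0.4, 8, 0, 255, 0, 0.6, 12, 0, 255, 0, 0.7, 14.7, 0, 255, 2, 0.7, 14.7, 0, 255, 5, 0.7, 14.7, 0, 255, 8, 0.7, 14.7, 0, 255, 11, 0.7, 14.7, 0, 255, 13.2, 0.7, 14.7, 0, 255, 13.2, 0.7, 14.7, 0, 255, 13.2, 0.7, 14.7, 0]

```text
clock: 22.82
tcp_pos: [0.534, 0.3244, 0.1465]
tool_rot: [3.013, 1.566, -1.748]
contact_force: [0.6, 0.3, 1.5]
opening: 0.0
```

Run:
```python
from h import *
a=-.047;S=np.array([.5224,.0641]);ex=np.array([np.cos(a),np.sin(a)]);ey=np.array([-ex[1],ex[0]])
P=S+.245*ey;plan([*P,.147],-.047)
P=S+.085*ey;plan([*P,.147],-.047)
c=snap('wrist','w16')
cv2.imwrite('pics/w16.png',c['image'][:,:,::-1])
f=lambda y,z:proj(c,np.r_[S+y*ey,z]).round(0)
print('flange top exp',f(.236,.169))
g=cv2.cvtColor(c['image'],cv2.COLOR_RGB2GRAY);u=int(f(.236,.169)[0])
print(g[40:300:4,u-60].tolist())
```

```text
t 22.82 tcp [0.534  0.3244 0.1465] q [ 0.55  0.26  0.24  1.55 -0.   -0.97] yaw_y 3.093 tilt 0.26 F [0.6 0.3 1.5] op 0.0
shift cm [-0.05 -0.07 -1.56]  turn(about tool x, down) -0.09
t 22.82 tcp [0.534  0.3244 0.1465] q [ 0.55  0.26  0.24  1.55 -0.   -0.97] yaw_y 3.093 tilt 0.26 F [0.6 0.3 1.5] op 0.0
shift cm [  0.02  -0.09 -17.56]  turn(about tool x, down) -0.09
flange top exp [319. 218.]
[169, 168, 169, 167, 170, 169, 172, 169, 169, 169, 170, 169, 171, 169, 169, 169, 170, 171, 170, 171, 168, 168, 167, 169, 166, 168, 169, 168, 169, 168, 166, 164, 166, 163, 156, 153, 157, 155, 154, 157, 154, 143, 145, 143, 175, 155, 169, 169, 170, 171, 170, 165, 156, 162, 158, 136, 158, 162, 160, 162, 161, 160, 59, 35, 37]
```

Emit:
step_arm:
  moves: [255, 0, 0, -1, 0, 255, 0, 0, -2, 0, 255, 0, 0, -3, 0, 255, 0, 0, -4, 0, 255, 0, 0, -5, 0, 255, 0, 0, -6, 0, 255, 0, -0.1, -7, 0, 255, 0, -0.1, -8, 0, 255, 0, -0.1, -9, 0, 255, 0, -0.1, -10, 0, 255, 0, -0.1, -10, 0]

```text
clock: 23.78
tcp_pos: [0.5313, 0.2232, 0.1501]
tool_rot: [-2.038, 1.566, -0.518]
contact_force: [-0.0, -0.8, 1.7]
opening: 0.0
```

```bash
cat >> h.py <<'E'
def flangecheck(fn):
    a=-.047;S=np.array([.5224,.0641]);ex=np.array([np.cos(a),np.sin(a)]);ey=np.array([-ex[1],ex[0]])
    c=snap('wrist',fn);t=c['obs']['tcp_pos'];d=t[:2]-S;print('tcp in stand mm',(d@ex*1e3).round(1),(d@ey*1e3).round(1),t[2].round(4),'F',c['obs']['contact_force'].round(1))
    g=cv2.cvtColor(c['image'],cv2.COLOR_RGB2GRAY).astype(int)
    for x in(-.028,.028):
        ys=np.arange(d@ey-.05,d@ey+.02,.002)
        print(x,[(int(round(y*1e3)),int(g[tuple(proj(c,np.r_[S+x*ex+y*ey,.168])[::-1].round().astype(int))])) for y in ys])
    return c,S,ex,ey
E
python3 - <<'E'
from h import *
c,S,ex,ey=flangecheck('w17');plan([*(S+.085*ey),.147],-.047)
E
```

```text
tcp in stand mm 1.4 159.3 0.1501 F [-0.  -0.8  1.7]
-0.028 [(109, 179), (111, 177), (113, 179), (115, 179), (117, 173), (119, 175), (121, 173), (123, 176), (125, 173), (127, 173), (129, 172), (131, 172), (133, 171), (135, 169), (137, 164), (139, 141), (141, 144), (143, 148), (145, 143), (147, 177), (149, 113), (151, 83), (153, 83), (155, 83), (157, 80), (159, 78), (161, 80), (163, 84), (165, 117), (167, 126), (169, 123), (171, 126), (173, 125), (175, 124), (177, 128)]
0.028 [(109, 170), (111, 169), (113, 168), (115, 171), (117, 161), (119, 157), (121, 157), (123, 159), (125, 160), (127, 160), (129, 158), (131, 157), (133, 161), (135, 160), (137, 151), (139, 144), (141, 145), (143, 147), (145, 179), (147, 141), (149, 98), (151, 105), (153, 120), (155, 117), (157, 123), (159, 132), (161, 139), (163, 142), (165, 140), (167, 143), (169, 142), (171, 142), (173, 143), (175, 143), (177, 143)]
t 23.83 tcp [0.5311 0.2237 0.1497] q [ 0.4   0.13  0.1   1.54 -0.   -1.12] yaw_y 3.0915 tilt 0.24 F [ 0.1  0.3 -0.7] op 0.0002
shift cm [ 0.28  0.1  -7.49]  turn(about tool x, down) -0.18
```

The flange is at y≈147 mm with the TCP at 159, so it is being pushed straight. Continue.

Emit:
step_arm:
  moves: [255, 0.1, 0, -0.8, 0, 255, 0.2, 0, -1.6, 0, 255, 0.3, 0.1, -2.4, 0, 255, 0.3, 0.1, -3.2, 0, 255, 0.3, 0.1, -4, 0, 255, 0.3, 0.1, -4.8, 0, 255, 0.3, 0.1, -5.6, 0, 255, 0.3, 0.1, -6.3, 0, 255, 0.3, 0.1, -6.8, 0, 255, 0.3, 0.1, -7.1, 0, 255, 0.3, 0.1, -7.1, 0]

```text
clock: 24.75
tcp_pos: [0.5266, 0.1522, 0.1469]
tool_rot: [-2.198, 1.566, -0.678]
contact_force: [-0.2, 0.7, 0.6]
opening: -0.0
```

Run:
```python
from h import *
c,S,ex,ey=flangecheck('w18');plan([*(S+.085*ey),.147],-.047)
```

```text
tcp in stand mm 0.1 88.2 0.1469 F [-0.2  0.7  0.6]
-0.028 [(38, 179), (40, 168), (42, 164), (44, 165), (46, 165), (48, 162), (50, 165), (52, 163), (54, 163), (56, 163), (58, 161), (60, 163), (62, 167), (64, 160), (66, 147), (68, 142), (70, 145), (72, 144), (74, 179), (76, 73), (78, 44), (80, 55), (82, 79), (84, 80), (86, 83), (88, 79), (90, 113), (92, 127), (94, 123), (96, 123), (98, 125), (100, 125), (102, 125), (104, 126), (106, 121)]
0.028 [(38, 171), (40, 172), (42, 174), (44, 163), (46, 161), (48, 161), (50, 157), (52, 163), (54, 159), (56, 159), (58, 159), (60, 161), (62, 162), (64, 157), (66, 145), (68, 145), (70, 150), (72, 164), (74, 170), (76, 49), (78, 40), (80, 114), (82, 149), (84, 148), (86, 144), (88, 144), (90, 146), (92, 144), (94, 145), (96, 143), (98, 143), (100, 142), (102, 144), (104, 144), (106, 141)]
t 24.8 tcp [0.5266 0.1526 0.1469] q [ 0.28  0.06  0.02  1.52 -0.   -1.24] yaw_y 3.091 tilt 0.25 F [ 0.9 -0.1 -0.7] op 0.0002
shift cm [-0.01  0.01 -0.36]  turn(about tool x, down) -0.20
```

Emit:
step_arm:
  moves: [255, 0, 0, -0.1, 0, 255, 0, 0, -0.2, 0, 255, 0, 0, -0.3, 0, 255, 0, 0, -0.3, 0, 255, 0, 0, -0.3, 0]

```text
clock: 25.22
tcp_pos: [0.5265, 0.1497, 0.1469]
tool_rot: [-2.19, 1.566, -0.67]
contact_force: [-0.2, 0.1, -0.3]
opening: 0.0
```

Run:
```python
from h import *
flangecheck('w19')
```

```text
tcp in stand mm 0.1 85.7 0.1469 F [-0.2  0.1 -0.3]
-0.028 [(36, 180), (38, 180), (40, 168), (42, 167), (44, 166), (46, 163), (48, 164), (50, 164), (52, 164), (54, 162), (56, 162), (58, 162), (60, 159), (62, 160), (64, 147), (66, 144), (68, 145), (70, 148), (72, 178), (74, 109), (76, 47), (78, 42), (80, 49), (82, 80), (84, 81), (86, 83), (88, 125), (90, 124), (92, 127), (94, 128), (96, 127), (98, 124), (100, 127), (102, 124), (104, 118)]
0.028 [(36, 174), (38, 171), (40, 173), (42, 166), (44, 161), (46, 160), (48, 160), (50, 162), (52, 161), (54, 160), (56, 158), (58, 160), (60, 161), (62, 159), (64, 148), (66, 149), (68, 147), (70, 151), (72, 182), (74, 63), (76, 46), (78, 42), (80, 96), (82, 147), (84, 146), (86, 144), (88, 144), (90, 143), (92, 145), (94, 144), (96, 144), (98, 142), (100, 143), (102, 142), (104, 141)]
```

Emit:
step_arm:
  moves: [255, 0, 0, -0.1, 0, 255, 0, 0, -0.2, 0, 255, 0, 0, -0.2, 0, 255, 0, 0, -0.2, 0]

```text
clock: 25.6
tcp_pos: [0.5264, 0.1478, 0.1469]
tool_rot: [-2.137, 1.567, -0.616]
contact_force: [0.8, 2.4, 0.1]
opening: 0.0002
```

Emit:
step_arm:
  moves: [255, 0, 0, -0.1, 0, 255, 0, 0, -0.15, 0, 255, 0, 0, -0.15, 0]

```text
clock: 25.85
tcp_pos: [0.5263, 0.1471, 0.1471]
tool_rot: [-1.655, 1.567, -0.134]
contact_force: [-0.4, 6.4, -0.5]
opening: -0.0002
```

At the stop (6.4 N, TCP no longer following). Back off and rise.

Emit:
step_arm:
  moves: [255, 0, 0, 1, 0, 255, 0, 0, 2, 0, 255, 0, 0, 2, 0, 255, -3, 0, 2, 0, 255, -7, 0, 2, 0, 255, -11, 0, 2, 0, 255, -14, 0, 2, 0, 255, -14, 0, 2, 0, 255, -14, 0, 2, 0]

```text
clock: 26.6
tcp_pos: [0.5276, 0.1674, 0.2889]
tool_rot: [-1.514, 1.564, 0.007]
contact_force: [-0.5, 0.4, -1.1]
opening: 0.0001
```

Run:
```python
from h import *
a=-.047;S=np.array([.5224,.0641]);ex=np.array([np.cos(a),np.sin(a)]);ey=np.array([-ex[1],ex[0]])
c=snap('wrist','w20');print(c['obs']['tcp_pos'],c['obs']['contact_force'].round(1))
from scipy.ndimage import map_coordinates as mc
g=cv2.cvtColor(c['image'],cv2.COLOR_RGB2GRAY).astype(float)
def prof(c,g,x,ys,z):
    U=np.array([proj(c,np.r_[S+x*ex+y*ey,z]) for y in ys]);return [(round(y*1e3),int(v)) for y,v in zip(ys,mc(g,[U[:,1],U[:,0]],order=1))]
for x in(-.03,.03):print(x,prof(c,g,x,np.arange(.05,.09,.002),.167))
# front edge nose, plate width, tray edges
for x,z in((-.015,.147),(.015,.147)):print('nose',x,prof(c,g,x,np.arange(-.07,-.03,.002),z))
t=snap('top','t20');gt=cv2.cvtColor(t['image'],cv2.COLOR_RGB2GRAY).astype(float);gw=cv2.cvtColor(pickle.load(open('pics/top0.pkl','rb'))['image'],cv2.COLOR_RGB2GRAY).astype(float)
for n,(u,v) in dict(torch=(248,279),mug=(415,140),gauge=(320,272),gauge2=(255,148)).items():
    print(n,np.abs(gt-gw)[v-15:v+15,u-22:u+22].mean().round(1))
```

```text
[0.5275639  0.16740035 0.28887235] [-0.5  0.4 -1.1]
-0.03 [(50, 166), (52, 168), (54, 167), (56, 167), (58, 166), (60, 167), (62, 168), (64, 169), (66, 169), (68, 153), (70, 174), (72, 135), (74, 54), (76, 39), (78, 32), (80, 30), (82, 27), (84, 29), (86, 34), (88, 62)]
0.03 [(50, 174), (52, 170), (54, 165), (56, 163), (58, 163), (60, 163), (62, 166), (64, 163), (66, 154), (68, 154), (70, 172), (72, 102), (74, 42), (76, 36), (78, 34), (80, 34), (82, 35), (84, 34), (86, 50), (88, 127)]
nose -0.015 [(-70, 0), (-68, 0), (-66, 0), (-64, 0), (-62, 0), (-60, 110), (-58, 112), (-56, 116), (-54, 77), (-52, 64), (-50, 110), (-48, 120), (-46, 112), (-44, 114), (-42, 120), (-40, 144), (-38, 160), (-36, 179), (-34, 181), (-32, 182), (-30, 180)]
nose 0.015 [(-70, 0), (-68, 0), (-66, 0), (-64, 0), (-62, 0), (-60, 112), (-58, 115), (-56, 120), (-54, 77), (-52, 69), (-50, 115), (-48, 120), (-46, 108), (-44, 118), (-42, 137), (-40, 178), (-38, 152), (-36, 178), (-34, 181), (-32, 179), (-30, 181)]
torch 43.9
mug 5.4
gauge 4.1
gauge2 18.0
```

Run:
```python
from h import *
s=snap('side','s20');a=s['image'].astype(float).mean(2);b=pickle.load(open('pics/side0.pkl','rb'))['image'].astype(float).mean(2)
for n,(u,v) in dict(torch=(231,208),torchL=(231,195),mug=(404,240),gaugeA=(320,188),gaugeB=(252,232)).items():print(n,np.abs(a-b)[v-12:v+12,u-12:u+12].mean().round(1))
# lower tray plate / upper plate levels visible? compare expected pixel of upper tray corners
t=load('t20')['image'];b0=pickle.load(open('pics/top0.pkl','rb'))['image']
print(t[265:295:6,230:270:6].mean(2).astype(int));print(b0[265:295:6,230:270:6].mean(2).astype(int));print(get_obs()['clock'])
```

```text
torch 4.2
torchL 4.1
mug 9.3
gaugeA 8.4
gaugeB 4.4
[[131 143 152 158 163 168 171]
 [123 139 153 157 162 163 170]
 [119 134 148 156 161 164 168]
 [112 130 143 150 159 164 167]
 [109 124 141 152 158 162 166]]
[[124 128 118 128 123 126 126]
 [130 124 118 118 122 120 118]
 [ 73  48  41  50  28  45  87]
 [ 66  61  80  47  41  33  19]
 [127 125 128 126 127 124 129]]
26.75
```

```bash
python3 -c "
from plant import finish_job
print(finish_job())"
```

```text
the job is handed in; nothing more can be done
None
```

The stand is assembled and handed in at about 27 s of the 66 s allowed; the hand-in gave no verdict. Both trays are on their tiers with the rail mouth towards the ledge, and the sheet is pushed home.

**Lower tray:** I released it with the fingers just starting to push back (+3.6 N). The tool height then puts it at about 30 mm. A later picture shows it down around the two near posts.

**Upper tray:** I released it at +8 N. Its measured plate edges match the expected 95 mm tier to about 1 px.

**Sheet:** I pushed until it reached the stop, where the force rose to 6.4 N. The flange then measured about y = 73 mm in the stand frame, so the sheet sits at about +11 mm, against a target of 12 ± 5 mm. I took no separate height measurement of it in the rails.

**Bystanders:** Comparing side pictures from before and after shows no sign that the mug, torch or plug gauge moved. I was not certain which object was the plug gauge, so I compared the likely candidates. The top view could not confirm the torch because the arm covered it.

**Disagreements:**
- With the fingers shut, their tips are at about the TCP's height, not 22 mm ahead of it as stated. My first two grasps closed above the handle without disturbing the tray, and I then gripped about 24 mm lower.
- The stand's direction differed by about 0.01 rad between my measurements, which is inside the tolerance.

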